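# Pack and lock the coin transit case

## Task

Pack the coin transit case for collection: slide its cover open, lay every full-length coin tube from the mat flat in the compartment and put the short tubes in the orange reject tray. Then slide the cover fully home, lock it by pushing in each red cam stud and turning it a quarter turn clockwise so that it stays in, and set the time-lock dial's white pointer to the red mark. Leave the other things on the counter where they are.

Things in the scene. Friction and masses are not known exactly. Their poses are not given: they have to be found in the camera images.
- case: grey steel coin case, fixed. Origin: table level under the compartment's centre; x from the front sill to the back, y to the dial's wing, z up. Compartment: x -55..55, y -105..105 mm, floor 6 mm, wall tops 45 mm high. Front sill x -100..-55; rear deck x 55..225 (45 mm high); walls 10 mm. Wing: 30 mm high, x -90..50, y 115..210 mm.
- cover (a joint): aluminium sliding cover (162 mm along case x, 216 along y, top 52 mm above the table): m slid along case +x. 0 = fully home, front edge flush with the case's front, compartment shut; 0.16 = fully open, compartment clear. Its front edge is at case x = -100 mm + this value. Friction 2 N, stays where left. Starts partly open.
- cover_handle (a point): middle of the cover's black handle bar: 80 mm long along case y, 12 mm thick (x), 10 mm tall, centre 81 mm above the table, 24 mm of air below it between its two end posts; at case x = -25 mm + joint cover, y = 0.
- left_stud (a point): left (case y = 75 mm) cam stud: red bar 40 long x 12 wide x 18 mm tall on a red flange (40 mm dia, 4 mm thick) over a dark barrel. This point: middle of the bar, on the stud's axis, 9 mm above the flange's top, 88 mm above the table when out; rides with the cover, at case x = -78 mm + joint cover.
- left_push (a joint): m the left stud is pushed in (down): 0 out, 0.008 fully in; a spring pushes back (4.5 N at 0, 8 N at 0.008). Goes beyond 2 mm only with the cover home; turns only while in by more than 6 mm. Once turned, a cam holds it in at about 0.006 on release; turned back, it springs out.
- left_turn (a joint): rad the left stud is turned clockwise seen from above: 0 = unlocked, bar along case y; 1.57 = locked, bar along case x, in line with the green paint marks; stop at 1.6. Friction about 0.03 N m, stays where left.
- right_stud (a point): right (case y = -75 mm) cam stud: red bar 40 long x 12 wide x 18 mm tall on a red flange (40 mm dia, 4 mm thick) over a dark barrel. This point: middle of the bar, on the stud's axis, 9 mm above the flange's top, 88 mm above the table when out; rides with the cover, at case x = -78 mm + joint cover.
- right_push (a joint): as left_push, for the right stud
- right_turn (a joint): as left_turn, for the right stud (also clockwise)
- dial_grip (a point): middle of the grey time-lock dial's bar grip (46 long x 12 wide x 28 mm tall, centre 52 mm above the table), on its axis at case x -20, y 162 mm; a round skirt (52 mm dia) below has its top 38 mm above the table. Site x axis = pointer direction, along the bar (white line). Turns either way to 3 rad from case +x; friction 0.05 N m, stays where left.
- dial_pointer (a point): point 30 mm from the dial's axis in the direction of the white pointer; its x axis is the pointer's direction
- red_mark (a point): the red mark on the dial's scale, 30 mm from the dial's axis; its x axis points outward from the axis to the mark. Fixed during a run; from the pointer's start it lies anticlockwise.
- tray: fixed orange open reject tray, 200 x 140 x 30 mm outside (x, y, z), walls and floor 5 mm; origin under its centre
- full_0: full coin tube: clear square plastic tube of coins with blue end caps, 100 mm long (its x) x 28 x 28 mm, 0.3 kg; origin at its centre. Starts lying flat on the black 3 mm mat. May be absent.
- full_1: full coin tube: clear square plastic tube of coins with blue end caps, 100 mm long (its x) x 28 x 28 mm, 0.3 kg; origin at its centre. Starts lying flat on the black 3 mm mat. May be absent.
- full_2: full coin tube: clear square plastic tube of coins with blue end caps, 100 mm long (its x) x 28 x 28 mm, 0.3 kg; origin at its centre. Starts lying flat on the black 3 mm mat. May be absent.
- short_0: short coin tube: as the full ones but only 70 mm long (its x) x 28 x 28 mm, 0.2 kg; origin at its centre. May be absent.
- short_1: short coin tube: as the full ones but only 70 mm long (its x) x 28 x 28 mm, 0.2 kg; origin at its centre. May be absent.
- moistener: white finger-moistening bowl, 64 mm dia x 28 mm, on the mat among the tubes; origin under its centre; loose bystander, leave alone
- stapler: blue and black stapler, 130 x 36 x 46 mm; origin under its centre; loose bystander, leave alone
- calculator: grey desk calculator, 130 x 80 x 25 mm; origin under its centre; loose bystander, leave alone
- mug: blue mug, 80 mm dia x 95 mm, handle at +y; origin under its centre; loose bystander, leave alone
- mouse: black mouse, 100 x 60 x 30 mm; origin under its centre; loose bystander, leave alone
- highlighter: yellow highlighter pen, 120 x 20 x 16 mm; origin under its centre; loose bystander, leave alone
There are look-alikes about, which are no part of the job. Leave any pink look-alike of the full_2 alone.

How it is judged (in metres and radians):
On the way, in this order (a step that is already met when the one before it is completed fails the run):
1. all the full tubes lie flat in the compartment with the cover open (x of full_0 in the frame of case between -0.055 and 0.055 m and y of full_0 in the frame of case between -0.105 and 0.105 m and z of each of full_0, full_1, full_2 in the frame of case below 0.032 m and x of full_1 in the frame of case between -0.055 and 0.055 m and y of full_1 in the frame of case between -0.105 and 0.105 m and x of full_2 in the frame of case between -0.055 and 0.055 m and y of full_2 in the frame of case between -0.105 and 0.105 m and value of joint cover above 0.02 m), for 0.2 s.
2. the cover is fully home (value of joint cover below 0.004 m), for 0.2 s.
3. both studs are pushed in and turned to locked (value of joint each of left_push, right_push above 0.004 m and value of joint each of left_turn, right_turn above 1.3 rad and value of joint cover below 0.004 m), for 0.2 s.
At the end, for the whole second after the job is handed in: full tubes in the compartment and short ones in the tray (centres inside the walls, under 32 mm above the table), at rest; cover home within 4 mm; both studs in by over 4 mm and turned over 75 degrees; dial pointer within 0.12 rad of the red mark (all of step 3 and x of full_0 in the frame of case between -0.055 and 0.055 m and y of full_0 in the frame of case between -0.105 and 0.105 m and z of each of full_0, full_1, full_2 in the frame of case below 0.032 m and x of full_1 in the frame of case between -0.055 and 0.055 m and y of full_1 in the frame of case between -0.105 and 0.105 m and x of full_2 in the frame of case between -0.055 and 0.055 m and y of full_2 in the frame of case between -0.105 and 0.105 m and x of short_0 in the frame of tray between -0.095 and 0.095 m and y of short_0 in the frame of tray between -0.065 and 0.065 m and z of each of short_0, short_1 in the frame of tray below 0.032 m and x of short_1 in the frame of tray between -0.095 and 0.095 m and y of short_1 in the frame of tray between -0.065 and 0.065 m and angle between the x axis of dial_pointer and the x axis of red_mark, either way round below 0.12 rad and horizontal distance between dial_pointer and red_mark below 0.02 m and linear speed of each of full_0, full_1, full_2, short_0, short_1 below 0.02 m/s); the robot touches nothing.
It fails at once if a bystander was moved more than 3 cm (distance of any of moistener, stapler, calculator, mug, mouse, highlighter from where it was at the start of the episode above 0.03 m).
Of full_0, full_1, full_2 only 2 to 3 are there at a start; the rules pass over those that are not, and their reading is None.
Of short_0, short_1 only 1 to 2 are there at a start; the rules pass over those that are not, and their reading is None.
At some moment in a run one of full_0, full_1, full_2, short_0, short_1 may be knocked a few centimetres aside while the robot is not near it.
Once in a run the grip may slacken for a moment while it holds something.
It also fails if it takes over 210 s, if anything falls off the work surface, if the arm or the gripper's body presses on something with over 40 N, if the wrist force passes 120 N, or if a joint passes its speed limit or range.

## Robot

A 6-joint arm with a two-finger parallel gripper is mounted at the origin on the work surface. World frame = base frame: x ahead of the robot, y to its left, z up, the work surface at z = 0. Lengths are in mm, angles in rad, forces in N, time in s.
With the tool pointing down it reaches from about 350 to 875 mm from the base axis. Payload 4.2 kg.
Tool frame: the origin (TCP) lies at the very end of the fingers, on their centre line; the grasp point (between the pads) lies arm.grip_point_offset behind it (arm.grip_point_offset is the distance from the TCP to the grasp point, in mm); z points along the fingers, y is the line along which they close (so a half turn about z gives the same grasp; the last joint's range is limited). The gripper opens to 85 mm and grips with 20 to 120 N. Pads are 22 mm wide; open, the fingers measure 114 mm over their backs; the gripper's body (76 mm by 85 mm) begins 54 mm behind the grasp point. The pads swing forward as they close: fully open they stand 13 mm farther back than shut.
Start: joints at [1.572, 0.385, 0.008, 0, -1.194, -0.259], TCP at [159.314, 604.333, 231.312] pointing down, gripper open.
Joint ranges: [-3.14, 3.14], [-1.21, 2.06], [-1.07, 1.41], [-3.16, 2.05], [-2.99, -0.16], [-3.1, 3.1]. Speed limits (rad/s): [2.79, 2.79, 3.14, 3.14, 3.14, 3.14].

## Interface

Orientations are given as a unit quaternion [x, y, z, w].
In Python, from bench import arm, cams, ticket gives the robot as it stands.
- The arm moves only by the tool servo_tool, never from a script. Its argument "commands" is a list that holds one entry, the list of rows, each a list of 7 numbers: the closure in counts, from 0 (fully open) to 255 (shut), then the shift along the tool's x, y, z in m, then the turn, a rotation vector about the tool's x, y, z in degrees. In form: [[[grip, x, y, z, ax, ay, az], ...]]. A call has 1 to 10 rows; each row shifts and turns the commanded pose from where the row before left it, along the tool's axes as they then stand; what a row does not reach is not made up. A row lasts 1/12 s, in which the tool goes at most 41.7 mm and 7.16 degrees, less where a joint would pass 70% of its speed; a pose out of reach is approached as far as the arm can. A call with a gripper value outside its range is refused whole. The fingers move at their own pace and stop on an object; the grip force is fixed at half the most. Time passes only in rows, so rows that do not move let the fingers close. It gives the time, the measured TCP pose, the force, the opening and the grip force at its end, in the units of the state.
- arm.read_state(): the state, without advancing time (a new reading comes with each control period).
- cams.get_image(name): name is "side" or "top"; returns a dict with "frame" (420x560x3 uint8, blue, green, red), "K" (3x3 intrinsics, pixels), "k1" (the pictures are not rectified: a ray, as slopes to the right and down, at radius r is drawn at 1 + k1 r^2 times it, then the intrinsics apply), "T" (4x4, takes a point from camera to world coordinates). Camera axes: x right, y up, looking along -z (the intrinsics and any distortion apply to the point x, -y, -z); pixel columns grow to the right and rows downward; lengths in mm; the calibration is good to about 2 mm. A picture is of the moment at which its call begins. There is no depth.
- ticket.job_done(): hands the job in; it is judged then, once.
The state is a dict: "clock": time; "joints": joint angles; "joint_vel": joint speeds; "joint_efforts": joint torques, N m; "position": TCP position; "ee_rot": TCP orientation; "contact_force": force on the tool from outside, world axes, zero at the start; "wrist_torque": the same for the moment, N m; "gripper_width": finger opening in mm; "grasp_force": force on a finger pad.
Only numpy, scipy, OpenCV 4.12 (cv2) and the standard library are available. Lean on these libraries where they do the work, as an engineer would, in place of code of your own. Each camera call takes 0.05 s, during which the arm holds its last target. There are 200 camera calls.

## Working session

There is one attempt and no reset: what is moved stays moved. The work goes in short steps, Python scripts to look and compute and a tool call to move; the robot and the scene stay as the last step left them, time stands still between calls to the robot, and variables do not carry over. Pictures are saved under pics/ and viewed, at most 14 in all, crops included, and the job is handed in when it is done.

Besides the shell and the picture viewer there is one more tool, called after "Call:" by a JSON object that holds its "api" and its "payload". servo_tool: Moves the arm, as the interface text tells. Its arguments: {"type":"object","properties":{"commands":{"type":"array","items":{"type":"array","items":{"type":"array","items":{"type":"number"}}}}},"required":["commands"]}

```bash
mkdir -p pics; ls; python3 - <<'E'
from bench import arm,cams
import cv2
s=arm.read_state();print(s, arm.grip_point_offset)
for n in("top","side"):
    d=cams.get_image(n);cv2.imwrite(f"pics/{n}0.png",d["frame"]);print(n,d["K"],d["k1"],d["T"])
E
```

```text
pics
{'clock': 0.0, 'joints': array([ 1.57159482e+00,  3.85598359e-01,  6.57337626e-03, -5.14470208e-04,
       -1.19398226e+00, -2.58606283e-01]), 'joint_vel': array([ 1.27936300e-03,  3.56879380e-04, -4.63027485e-04, -6.05383577e-05,
       -1.06041596e-03,  9.51335104e-04]), 'joint_efforts': array([ 3.23760260e-04, -3.92289948e+01,  1.88407123e+01,  4.18621391e+00,
       -4.52692577e-03,  1.71548301e-06]), 'position': array([159.17551014, 603.76838788, 230.17352659]), 'ee_rot': array([ 9.91690551e-01, -1.28641253e-01, -9.40958577e-05,  1.12709697e-03]), 'contact_force': array([1.24118361, 0.05148425, 0.82197792]), 'wrist_torque': array([-0.05033824,  0.02970631,  0.05388752]), 'grasp_force': 0.0, 'gripper_width': 85.42158197589393} 18.700000000000003
top [[506.09703127   0.         288.35670909]
 [  0.         506.09703127 207.77030698]
 [  0.           0.           1.        ]] 0.06559770183861384 [[-1.97191143e-02  9.88146916e-01 -1.52239382e-01  3.42010333e+02]
 [-9.99582587e-01 -1.62691649e-02  2.38739683e-02  2.12106446e+01]
 [ 2.11141805e-02  1.52646609e-01  9.88055264e-01  1.37628992e+03]
 [ 0.00000000e+00  0.00000000e+00  0.00000000e+00  1.00000000e+00]]
side [[512.90046136   0.         273.88526727]
 [  0.         512.90046136 220.09745095]
 [  0.           0.           1.        ]] -0.13661018369475159 [[ 6.94642453e-01  4.15851274e-01 -5.86974940e-01 -1.87880627e+02]
 [-7.19221302e-01  3.85749140e-01 -5.77856661e-01 -7.19863350e+02]
 [-1.38773504e-02  8.23568649e-01  5.67046823e-01  7.99619457e+02]
 [ 0.00000000e+00  0.00000000e+00  0.00000000e+00  1.00000000e+00]]
```

View pics/top0.png

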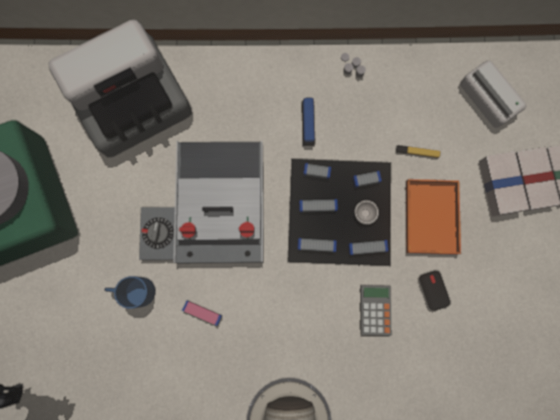

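View pics/side0.png

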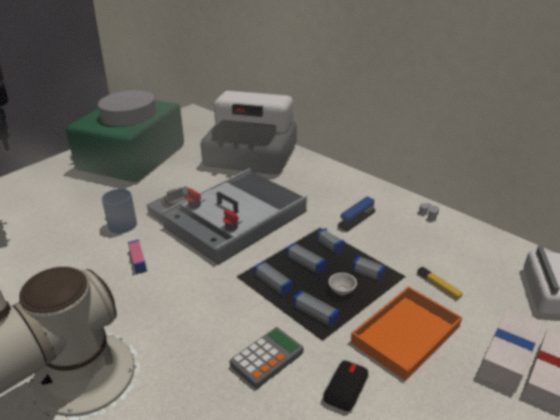

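```bash
cat > h.py <<'E'
import numpy as np, cv2
from bench import arm,cams
def undist(d,px):
    K=d["K"];px=np.atleast_2d(np.array(px,float))
    q=np.c_[(px[:,0]-K[0,2])/K[0,0],(px[:,1]-K[1,2])/K[1,1]];u=q.copy()
    for _ in range(20): u=q/(1+d["k1"]*(u**2).sum(1,keepdims=True))
    return u
def ray(d,px,z):
    "pixels -> world points on plane z"
    u=undist(d,px);T=np.array(d["T"]);v=np.c_[u[:,0],-u[:,1],-np.ones(len(u))]@T[:3,:3].T
    o=T[:3,3];return o+v*((np.array(z)-o[2])/v[:,2])[:,None]
def proj(d,P):
    P=np.atleast_2d(P);T=np.array(d["T"]);c=(P-T[:3,3])@T[:3,:3]
    u=np.c_[c[:,0]/-c[:,2],-c[:,1]/-c[:,2]];u=u*(1+d["k1"]*(u**2).sum(1,keepdims=True))
    return u@np.diag([d["K"][0,0],d["K"][1,1]])+d["K"][:2,2]
def blobs(mask,amin=6):
    n,l,s,c=cv2.connectedComponentsWithStats(mask.astype(np.uint8),connectivity=8)
    return [(l==i,s[i],c[i]) for i in range(1,n) if s[i][4]>=amin]
def red(f):
    f=f.astype(int);return (f[...,2]>130)&(f[...,1]<80)&(f[...,0]<80)
def tubes(d):
    "silhouette boxes of things on the mat, on plane z=31"
    f=d["frame"].astype(int);m=f.max(2)
    roi=np.zeros(m.shape,bool);roi[155:268,288:394]=1
    hull=cv2.morphologyEx(((m<60)&roi).astype(np.uint8),cv2.MORPH_OPEN,np.ones((3,3)))
    hp=cv2.convexHull(np.argwhere(hull)[:,::-1].astype(np.int32));H=np.zeros(m.shape,np.uint8);cv2.fillConvexPoly(H,hp,1)
    H=cv2.erode(H,np.ones((5,5)))
    out=[]
    for b,s,c in blobs((m>62)&(H>0),60):
        w=ray(d,np.argwhere(b)[:,::-1],np.full(b.sum(),28.))[:,:2]
        (cx,cy),(w1,h1),a=cv2.minAreaRect(w.astype(np.float32))
        if w1<h1:w1,h1,a=h1,w1,a+90
        out.append((np.round(c),round(cx,1),round(cy,1),round(w1),round(h1),round((a+90)%180-90,1)))
    return out
def snap(n,name=None,crop=None,k=1):
    d=cams.get_image(n)
    if name:
        f=d["frame"]
        if crop:f=f[crop[1]:crop[3],crop[0]:crop[2]]
        cv2.imwrite(f"pics/{name}.png",cv2.resize(f,None,fx=k,fy=k,interpolation=cv2.INTER_CUBIC))
    return d
E
python3 - <<'E'
from h import *
d=snap("top","case1",(135,135,275,270),4)
for t in tubes(d):print(t)
f=d["frame"]
for b,s,c in blobs(red(f)): print("red",c.round(1),s[4],ray(d,[c],[88.])[0].round(1),ray(d,[c],[45.])[0].round(1))
o=f.astype(int);orange=(o[...,2]>140)&(o[...,1]>50)&(o[...,1]<130)&(o[...,0]<70)
for b,s,c in blobs(orange,300):
    w=ray(d,np.argwhere(b)[:,::-1],np.full(b.sum(),15.))[:,:2];print("tray",cv2.minAreaRect(w.astype(np.float32)))
E
```

```text
(array([317., 170.]), 652.8, -91.6, 75, 32, 80.8)
(array([367., 178.]), 628.1, -227.7, 75, 32, -78.9)
(array([318., 205.]), 556.7, -91.7, 104, 32, -89.1)
(array([366., 212.]), 534.9, -220.6, 66, 65, -2.3)
(array([317., 244.]), 449.4, -85.0, 105, 32, 84.6)
(array([368., 247.]), 440.8, -222.3, 105, 31, -85.8)
red [187.1 227.1] 91 [495.1 248.8  88. ] [500.2 256.3  45. ]
red [246.4 226.3] 85 [494.3  98.2  88. ] [499.4 100.8  45. ]
red [144.  230.5] 10 [488.4 356.4  88. ] [493.2 367.6  45. ]
red [246.4 234.1] 28 [474.2  98.3  88. ] [478.7 100.9  45. ]
red [187.5 235.4] 14 [473.7 247.4  88. ] [478.1 254.9  45. ]
red [432.2 278.3] 11 [ 354.7 -369.    88. ] [ 355.2 -382.    45. ]
tray ((516.738525390625, -400.93890380859375), (124.00545501708984, 182.9797821044922), 86.74932098388672)
```

View pics/case1.png

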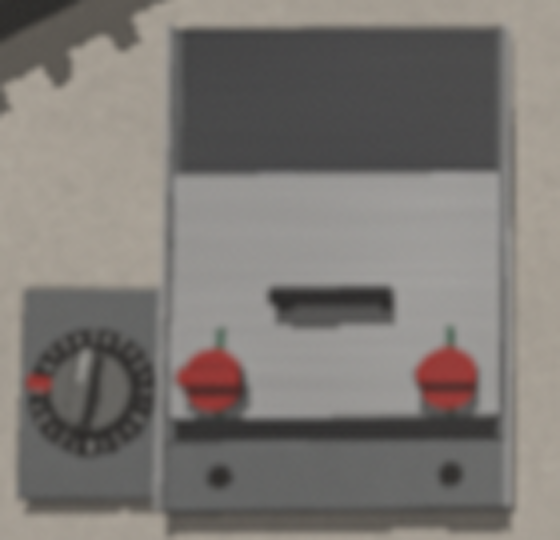

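The picture shows the sill holes at about (189.4,253.6) and (247.1,253.1) px, the dial centre at (157.4,232.1), and the red mark at (144.1,230.4). The pointer aims almost straight up in the image, and the cover is about a third open.

```bash
python3 - <<'E'
from h import *
d=snap("top")
hl=ray(d,[[189.4,253.6],[247.1,253.1]],[45,45.]);print("holes",hl.round(1))
v=hl[0]-hl[1];yaw=np.arctan2(v[1],v[0])-np.pi/2;R=np.array([[np.cos(yaw),-np.sin(yaw)],[np.sin(yaw),np.cos(yaw)]])
o=hl.mean(0)[:2]-R@[-78,0];print("yaw",np.degrees(yaw),"origin",o, "sep",np.linalg.norm(v))
# case outer corners (wall tops z45)
px=(np.array([[172,30],[505,30],[512,508],[160,508]])+.5)/4-.5+135
for p in ray(d,px,[45]*4):print("corner",p.round(1),(R.T@(p[:2]-o)).round(1))
c=ray(d,[[157.4,232.1],[144.1,230.4]],[52,30.]);print("dial",[(R.T@(p[:2]-o)).round(1) for p in c],c.round(1))
print("stud",[(R.T@(p[:2]-o)).round(1) for p in ray(d,[[187.2,227.8],[246.4,227.3]],[82,82.])])
h=(np.array([[335,297]])+.5)/4-.5+135
print("handle",[(R.T@(p[:2]-o)).round(1) for p in ray(d,h,[86.])],ray(d,h,[86.]))
E
```

```text
holes [[430.5 249.4  45. ]
 [428.8  99.5  45. ]]
yaw -0.6485912108668812 origin [507.65533734 173.57188036] sep 149.97258846287698
corner [730.8 283.7  45. ] [221.9 112.6]
corner [728.3  60.   45. ] [ 221.9 -111.1]
corner [405.8  59.1  45. ] [-100.5 -115.6]
corner [410.5 287.2  45. ] [-98.4 112.5]
dial [array([-21.8, 157.6]), array([-14.7, 197.5])] [[487.6 331.4  52. ]
 [495.2 371.3  30. ]]
stud [array([-14.6,  75.7]), array([-14.3, -75.1])]
handle [array([33.3, -3.3])] [[540.907179  169.8651346  86.       ]]
```

Call:
{"api": "servo_tool", "payload": {"commands": [[[0, 0, 0, 0, 0, 0, 7.1], [0, 0, 0, 0, 0, 0, 7.1], [0, 0, 0, 0, 0, 0, 7.1], [0, 0, 0, 0, 0, 0, 7.1], [0, 0, 0, 0, 0, 0, 7.1], [0, 0, 0, 0, 0, 0, 7.1], [0, 0, 0, 0, 0, 0, 7.1], [0, 0, 0, 0, 0, 0, 7.1], [0, 0, 0, 0, 0, 0, 7.1], [0, 0, 0, 0, 0, 0, 7.1]]]}}

```text
clock: 1.03
position: [159.3, 604.1, 231.0]
ee_rot: [0.731, -0.683, 0.0, 0.0]
contact_force: [-0.3, 0.2, -0.9]
gripper_width: 85.6
grasp_force: 0.0
```

Call:
{"api": "servo_tool", "payload": {"commands": [[[0, 0, 0, 0, 0, 0, 4.8], [0, 0.028, -0.025, 0, 0, 0, 0], [0, 0.028, -0.025, 0, 0, 0, 0], [0, 0.028, -0.025, 0, 0, 0, 0], [0, 0.028, -0.025, 0, 0, 0, 0], [0, 0.028, -0.025, 0, 0, 0, 0], [0, 0.028, -0.025, 0, 0, 0, 0], [0, 0.028, -0.025, 0, 0, 0, 0], [0, 0.028, -0.025, 0, 0, 0, 0], [0, 0.028, -0.025, 0, 0, 0, 0]]]}}

```text
clock: 1.87
position: [382.5, 348.5, 231.4]
ee_rot: [-0.704, 0.71, 0.0, 0.0]
contact_force: [1.4, -1.2, 0.0]
gripper_width: 85.1
grasp_force: 0.0
```

Call:
{"api": "servo_tool", "payload": {"commands": [[[0, 0.028, -0.025, 0, 0, 0, 0], [0, 0.028, -0.025, 0, 0, 0, 0], [0, 0.028, -0.025, 0, 0, 0, 0], [0, 0.028, -0.025, 0, 0, 0, 0], [0, 0.028, -0.025, 0, 0, 0, 0], [0, 0.028, -0.025, 0, 0, 0, 0], [0, 0, 0, 0.02, 0, 0, 0], [0, 0, 0, 0, 0, 0, 0]]]}}

```text
clock: 2.53
position: [529.1, 178.1, 207.8]
ee_rot: [-0.702, 0.712, 0.001, -0.003]
contact_force: [-1.3, 0.2, -1.3]
gripper_width: 85.5
grasp_force: 0.0
```

```bash
python3 - <<'E'
from h import *
d=snap("top","a",(135,135,275,270),4)
s=arm.read_state();print(s["position"],s["ee_rot"],s["joints"])
E
```

```text
[529.1087925  179.13168306 209.23355501] [-0.70273845  0.71144333  0.00085247 -0.00251606] [ 6.16080681e-01  2.92141344e-01 -1.87108219e-01 -9.72047533e-04
 -1.09678921e+00 -6.27945390e-01]
```

Call:
{"api": "servo_tool", "payload": {"commands": [[[0, 0.005, -0.015, 0, 0, 0, 0], [0, 0, 0, 0.036, 0, 0, 0], [0, 0, 0, 0.036, 0, 0, 0], [0, 0, 0, 0.036, 0, 0, 0], [0, 0, 0, 0.033, 0, 0, 0], [255, 0, 0, 0, 0, 0, 0], [255, 0, 0, 0, 0, 0, 0], [255, 0, 0, 0, 0, 0, 0], [255, 0, 0, 0, 0, 0, 0], [255, 0, 0, 0, 0, 0, 0]]]}}

```text
clock: 3.42
position: [546.4, 176.6, 73.0]
ee_rot: [-0.704, 0.71, -0.001, 0.002]
contact_force: [-0.2, 0.0, -0.4]
gripper_width: 26.0
grasp_force: 0.0
```

Call:
{"api": "servo_tool", "payload": {"commands": [[[255, 0, 0, 0, 0, 0, 0], [255, 0, 0, 0, 0, 0, 0], [255, 0, 0, 0, 0, 0, 0], [255, 0, 0, 0, 0, 0, 0]]]}}

```text
clock: 3.75
position: [545.9, 176.0, 72.4]
ee_rot: [-0.704, 0.71, -0.001, 0.001]
contact_force: [-2.2, 0.8, 6.3]
gripper_width: 10.6
grasp_force: 59.9
```

Call:
{"api": "servo_tool", "payload": {"commands": [[[255, 0, -0.01, 0, 0, 0, 0], [255, 0, -0.02, 0, 0, 0, 0], [255, 0, -0.02, 0, 0, 0, 0], [255, 0, -0.02, 0, 0, 0, 0], [255, 0, -0.015, 0, 0, 0, 0], [255, 0, -0.008, 0, 0, 0, 0], [255, 0, -0.003, 0, 0, 0, 0], [255, 0, 0, 0, 0, 0, 0], [255, 0, 0, 0, 0, 0, 0]]]}}

```text
clock: 4.5
position: [642.8, 175.1, 72.5]
ee_rot: [-0.704, 0.71, -0.001, 0.002]
contact_force: [0.2, 0.6, 6.4]
gripper_width: 10.2
grasp_force: 59.7
```

Call:
{"api": "servo_tool", "payload": {"commands": [[[0, 0, 0, 0, 0, 0, 0], [0, 0, 0, 0, 0, 0, 0], [0, 0, 0, 0, 0, 0, 0], [0, 0, 0, 0, 0, 0, 0], [0, 0, 0, -0.038, 0, 0, 0], [0, 0, 0, -0.038, 0, 0, 0], [0, 0, 0, -0.038, 0, 0, 0], [0, 0.038, 0.012, 0, 0, 0, 0], [0, 0.038, 0.012, 0, 0, 0, 0], [0, 0.038, 0.012, 0, 0, 0, 0]]]}}

```text
clock: 5.33
position: [603.3, 60.3, 184.8]
ee_rot: [-0.704, 0.71, -0.0, 0.001]
contact_force: [-0.5, 0.1, -0.7]
gripper_width: 85.3
grasp_force: 0.0
```

Call:
{"api": "servo_tool", "payload": {"commands": [[[0, 0.038, 0.012, 0, 0, 0, 0], [0, 0.03, 0.01, 0, 0, 0, 0], [0, 0, 0, 0, 0, 0, 0]]]}}

```text
clock: 5.58
position: [578.5, -11.4, 184.3]
ee_rot: [-0.702, 0.712, 0.001, -0.001]
contact_force: [0.2, 1.3, 0.8]
gripper_width: 85.2
grasp_force: 0.0
```

```bash
python3 - <<'E'
from h import *
d=snap("top","b",(135,135,415,285),2.8)
for t in tubes(d):print(t)
s=arm.read_state();print(s["position"],s["ee_rot"])
E
```

```text
(array([318., 172.]), 647.3, -78.8, 104, 36, -85.3)
(array([367., 178.]), 627.9, -228.0, 76, 34, -79.4)
(array([318., 205.]), 556.2, -91.7, 104, 31, -89.1)
(array([366., 212.]), 536.2, -221.9, 68, 68, -0.9)
(array([317., 244.]), 449.5, -86.4, 102, 32, 84.9)
(array([368., 247.]), 440.7, -222.2, 105, 32, -85.0)
[579.82867769  -9.55707314 184.43129764] [-7.02170470e-01  7.12008751e-01  2.37545349e-04 -3.36011486e-04]
```

View pics/b.png

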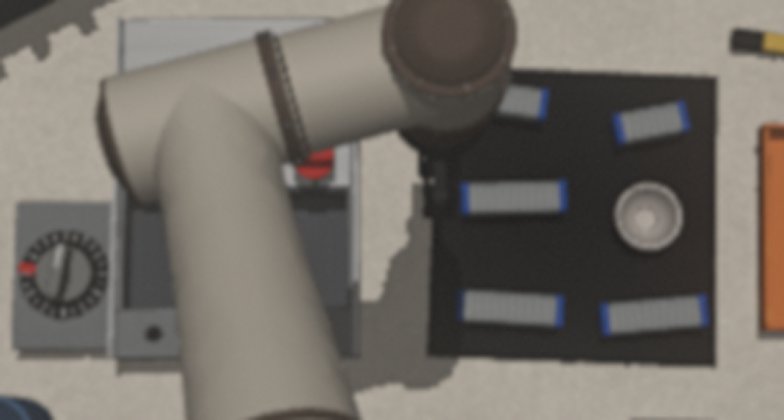

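The compartment is clear, the three full tubes and two short ones are still in place on the mat, and the bowl sits at about (648,216) in the crop.

Call:
{"api": "servo_tool", "payload": {"commands": [[[0, 0.038, 0.011, 0, 0, 0, 0], [0, 0.038, 0.011, 0, 0, 0, 0], [0, 0.006, 0.001, 0.036, 0, 0, 0], [0, 0, 0, 0.036, 0, 0, 0], [0, 0, 0, 0.036, 0, 0, 0], [0, 0, 0, 0.036, 0, 0, 0], [0, 0, 0, 0.03, 0, 0, 0], [0, 0, 0, 0, 0, 0, 0]]]}}

```text
clock: 6.3
position: [552.9, -88.3, 4.0]
ee_rot: [-0.703, 0.711, 0.004, -0.005]
contact_force: [-1.1, 0.1, -0.4]
gripper_width: 85.4
grasp_force: 0.0
```

Call:
{"api": "servo_tool", "payload": {"commands": [[[0, 0.002, -0.003, -0.005, 0, 0, 0], [255, 0, 0, 0, 0, 0, 0], [255, 0, 0, 0, 0, 0, 0], [255, 0, 0, 0, 0, 0, 0], [255, 0, 0, 0, 0, 0, 0], [255, 0, 0, 0, 0, 0, 0], [255, 0, 0, 0, 0, 0, 0], [255, 0, 0, 0, 0, 0, 0]]]}}

```text
clock: 6.97
position: [560.5, -90.7, 16.7]
ee_rot: [-0.704, 0.711, -0.0, 0.0]
contact_force: [-2.3, 2.1, 6.4]
gripper_width: 26.3
grasp_force: 60.7
```

Call:
{"api": "servo_tool", "payload": {"commands": [[[255, 0, 0, -0.03, 0, 0, 0], [255, 0, 0, -0.035, 0, 0, 0], [255, 0, 0, -0.035, 0, 0, 0], [255, -0.035, 0.009, 0, 0, 0, 0], [255, -0.035, 0.009, 0, 0, 0, 0], [255, -0.035, 0.009, 0, 0, 0, 0], [255, -0.035, 0.009, 0, 0, 0, 0], [255, -0.035, 0.009, 0, 0, 0, 0], [255, -0.035, 0.009, 0, 0, 0, 0], [255, 0, 0, 0, 0, 0, 0]]]}}

```text
clock: 7.8
position: [507.5, 124.6, 115.5]
ee_rot: [-0.706, 0.709, 0.0, 0.001]
contact_force: [0.1, -1.1, -2.6]
gripper_width: 26.3
grasp_force: 60.0
```

Call:
{"api": "servo_tool", "payload": {"commands": [[[255, 0, 0, 0, 0, 0, 0], [255, 0, 0, 0, 0, 0, 0]]]}}

```text
clock: 7.97
position: [508.0, 119.7, 115.1]
ee_rot: [-0.704, 0.71, 0.0, -0.0]
contact_force: [-0.1, 0.1, -2.6]
gripper_width: 26.6
grasp_force: 60.0
```

Call:
{"api": "servo_tool", "payload": {"commands": [[[255, 0, 0, 0.035, 0, 0, 0], [255, 0, 0, 0.03, 0, 0, 0], [255, 0, 0, 0.02, 0, 0, 0], [255, 0, 0, 0.008, 0, 0, 0], [255, 0, 0, 0, 0, 0, 0], [255, 0, 0, 0, 0, 0, 0]]]}}

```text
clock: 8.47
position: [509.5, 119.7, 21.4]
ee_rot: [-0.703, 0.711, 0.0, 0.001]
contact_force: [-0.4, 4.9, -5.2]
gripper_width: 26.4
grasp_force: 59.6
```

Call:
{"api": "servo_tool", "payload": {"commands": [[[255, -0.003, 0, 0, 0, 0, 0], [255, 0, 0, 0, 0, 0, 0], [110, 0, 0, 0, 0, 0, 0], [110, 0, 0, 0, 0, 0, 0], [110, 0, 0, 0, 0, 0, 0], [110, 0, 0, 0, 0, 0, 0], [110, 0, 0, -0.03, 0, 0, 0], [110, 0, 0, -0.03, 0, 0, 0], [110, 0, 0, -0.03, 0, 0, 0], [110, 0, 0, -0.03, 0, 0, 0]]]}}

```text
clock: 9.3
position: [508.3, 122.6, 143.8]
ee_rot: [-0.704, 0.711, -0.0, -0.0]
contact_force: [1.1, 1.0, 0.1]
gripper_width: 48.3
grasp_force: 0.0
```

Call:
{"api": "servo_tool", "payload": {"commands": [[[0, 0.035, 0.01, 0, 0, 0, 0], [0, 0.035, 0.01, 0, 0, 0, 0], [0, 0.035, 0.01, 0, 0, 0, 0], [0, 0.035, 0.01, 0, 0, 0, 0], [0, 0.035, 0.01, 0, 0, 0, 0], [0, 0.033, 0.009, 0, 0, 0, 0], [0, 0, 0, 0, 0, 0, 0], [0, 0, 0, 0, 0, 0, 0]]]}}

```text
clock: 9.97
position: [446.9, -86.0, 142.6]
ee_rot: [-0.702, 0.712, -0.0, 0.0]
contact_force: [-0.0, -0.1, 0.6]
gripper_width: 85.6
grasp_force: 0.0
```

```bash
python3 - <<'E'
from h import *
d=snap("top","c",(135,135,415,285),2.8)
for t in tubes(d):print(t)
s=arm.read_state();print(s["position"],s["ee_rot"])
E
```

```text
(array([317., 170.]), 652.4, -91.6, 76, 34, 80.4)
(array([367., 178.]), 627.9, -228.1, 76, 33, -78.9)
(array([335., 229.]), 492.0, -141.8, 258, 145, -85.8)
[447.51901488 -85.07067887 142.66657658] [-7.03047132e-01  7.11143076e-01 -3.33142430e-04  3.79718083e-04]
```

View pics/c.png

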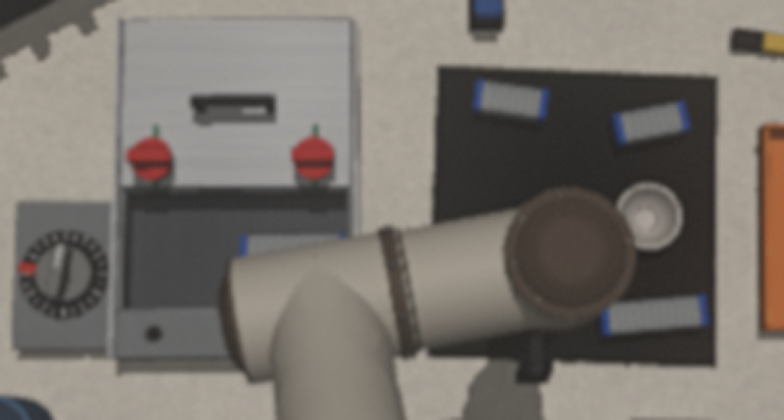

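Tube A lies flat at the right end of the compartment (crop ~(290,245)), with its ends clear. The cover is fully open.

Call:
{"api": "servo_tool", "payload": {"commands": [[[0, 0.001, -0.002, 0.035, 0, 0, 0], [0, 0, 0, 0.035, 0, 0, 0], [0, 0, 0, 0.035, 0, 0, 0], [0, 0, 0, 0.02, 0, 0, 0], [0, 0, 0, 0.007, 0, 0, 0], [0, 0, 0, 0, 0, 0, 0], [255, 0, 0, 0, 0, 0, 0], [255, 0, 0, 0, 0, 0, 0], [255, 0, 0, 0, 0, 0, 0], [255, 0, 0, 0, 0, 0, 0]]]}}

```text
clock: 10.85
position: [450.4, -85.4, 11.6]
ee_rot: [-0.704, 0.711, -0.001, 0.001]
contact_force: [0.4, 0.3, -1.0]
gripper_width: 38.9
grasp_force: 0.0
```

Call:
{"api": "servo_tool", "payload": {"commands": [[[255, 0, 0, 0, 0, 0, 0], [255, 0, 0, 0, 0, 0, 0], [255, 0, 0, 0, 0, 0, 0], [255, 0, 0, 0, 0, 0, 0]]]}}

```text
clock: 11.18
position: [450.2, -85.5, 11.7]
ee_rot: [-0.704, 0.711, -0.001, 0.001]
contact_force: [-1.4, 1.4, 7.6]
gripper_width: 27.1
grasp_force: 57.7
```

Call:
{"api": "servo_tool", "payload": {"commands": [[[255, 0, 0, -0.03, 0, 0, 0], [255, 0, 0, -0.035, 0, 0, 0], [255, 0, 0, -0.035, 0, 0, 0], [255, -0.0345, -0.009, 0, 0, 0, 0], [255, -0.0345, -0.009, 0, 0, 0, 0], [255, -0.0345, -0.009, 0, 0, 0, 0], [255, -0.0345, -0.009, 0, 0, 0, 0], [255, -0.0345, -0.009, 0, 0, 0, 0], [255, -0.0345, -0.009, 0, 0, 0, 0], [255, -0.0345, -0.009, 0, 0, 0, 0]]]}}

```text
clock: 12.02
position: [514.4, 156.7, 110.3]
ee_rot: [-0.703, 0.711, 0.0, -0.0]
contact_force: [1.0, -0.4, -2.4]
gripper_width: 27.4
grasp_force: 59.0
```

Call:
{"api": "servo_tool", "payload": {"commands": [[[255, -0.0345, -0.009, 0, 0, 0, 0], [255, -0.0345, -0.009, 0, 0, 0, 0], [255, 0, 0, 0, 0, 0, 0], [255, 0, 0, 0, 0, 0, 0], [255, 0, 0, 0, 0, 0, 0]]]}}

```text
clock: 12.43
position: [532.5, 223.4, 109.7]
ee_rot: [-0.704, 0.711, 0.0, -0.001]
contact_force: [0.1, -1.0, -2.2]
gripper_width: 27.2
grasp_force: 59.0
```

```bash
python3 - <<'E'
from h import *
d=snap("side","d",(130,120,420,340),2.75)
for _ in range(3):
  s=arm.read_state();print(s["position"],s["ee_rot"])
E
```

```text
[532.59672755 222.92588974 109.86857171] [-7.03252128e-01  7.10939868e-01  2.96187638e-04 -9.28356770e-04]
[532.59672755 222.92588974 109.86857171] [-7.03252128e-01  7.10939868e-01  2.96187638e-04 -9.28356770e-04]
[532.59672755 222.92588974 109.86857171] [-7.03252128e-01  7.10939868e-01  2.96187638e-04 -9.28356770e-04]
```

View pics/d.png

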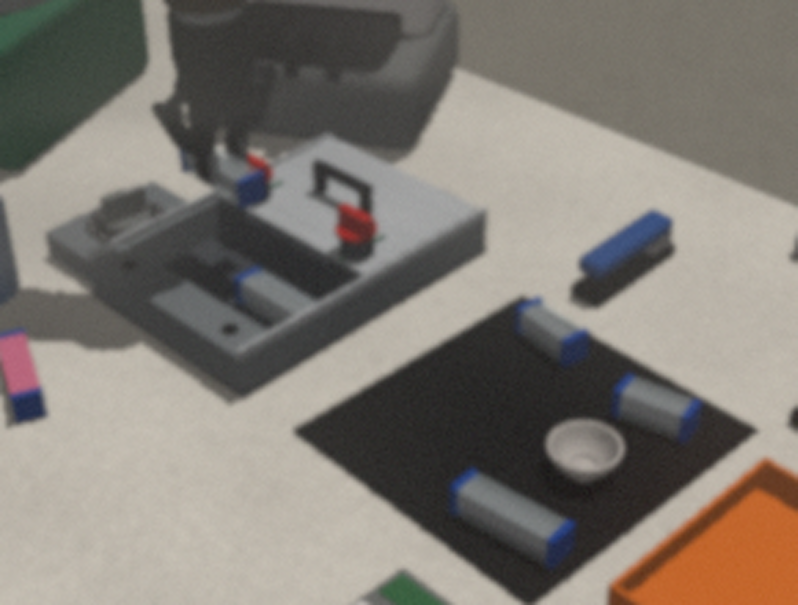

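Tube B is held level over the left half of the compartment at crop (225,175); tube A is in the right half.

Call:
{"api": "servo_tool", "payload": {"commands": [[[255, -0.003, 0.001, 0.03, 0, 0, 0], [255, 0, 0, 0.03, 0, 0, 0], [255, 0, 0, 0.02, 0, 0, 0], [255, 0, 0, 0.01, 0, 0, 0], [255, 0, 0, 0.004, 0, 0, 0], [255, 0, 0, 0, 0, 0, 0], [255, 0, 0, 0, 0, 0, 0]]]}}

```text
clock: 13.07
position: [528.6, 223.9, 16.1]
ee_rot: [-0.703, 0.711, 0.001, -0.004]
contact_force: [-11.9, -2.3, 3.9]
gripper_width: 26.6
grasp_force: 59.5
```

Call:
{"api": "servo_tool", "payload": {"commands": [[[255, 0, 0.008, 0, 0, 0, 0], [255, 0, 0, 0, 0, 0, 0], [125, 0, 0, 0, 0, 0, 0], [125, 0, 0, 0, 0, 0, 0], [125, 0, 0, 0, 0, 0, 0], [125, 0, 0, 0, 0, 0, 0], [125, 0, 0, -0.035, 0, 0, 0], [125, 0, 0, -0.035, 0, 0, 0], [255, 0, 0.035, 0, 0, 0, 0], [255, 0, 0.01, 0, 0, 0, 0]]]}}

```text
clock: 13.9
position: [479.5, 228.1, 89.3]
ee_rot: [-0.703, 0.711, 0.0, 0.003]
contact_force: [-1.0, -0.8, -0.9]
gripper_width: 20.2
grasp_force: 0.0
```

Call:
{"api": "servo_tool", "payload": {"commands": [[[255, 0, 0, 0, 0, 0, 0], [255, 0, 0, 0, 0, 0, 0], [255, 0, 0, 0, 0, 0, 0], [255, 0, 0, 0, 0, 0, 0], [255, 0, 0, 0, 0, 0, 0]]]}}

```text
clock: 14.32
position: [480.3, 227.7, 85.9]
ee_rot: [-0.703, 0.711, -0.0, -0.0]
contact_force: [-0.4, 0.6, 0.2]
gripper_width: 0.2
grasp_force: 0.0
```

```bash
python3 - <<'E'
from h import *
d=snap("top","e",(165,165,275,270),5)
s=arm.read_state();print(s["position"],s["ee_rot"],s["gripper_width"],s["contact_force"])
E
```

```text
[480.18070802 227.60551621  85.89531418] [-7.03409830e-01  7.10784475e-01 -6.93297128e-05 -1.90308107e-04] 0.13334146463900534 [-0.60297258  0.11016332  0.74991734]
```

View pics/e.png

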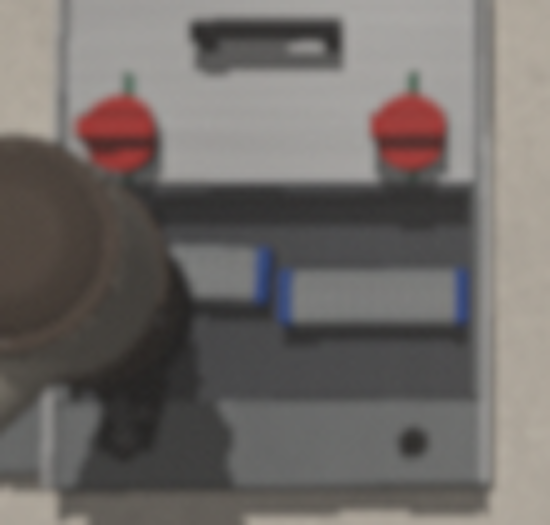

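B lies flat in the left half at crop (220,272), about 11 mm deeper than A. I'll push it towards the rear wall.

Call:
{"api": "servo_tool", "payload": {"commands": [[[255, 0, 0, 0.03, 0, 0, 0], [255, 0, 0, 0.03, 0, 0, 0], [255, 0, 0, 0.01, 0, 0, 0], [255, 0, -0.004, 0, 0, 0, 0], [255, 0, -0.006, 0, 0, 0, 0], [255, 0, -0.006, 0, 0, 0, 0], [255, 0, -0.006, 0, 0, 0, 0], [255, 0, -0.005, 0, 0, 0, 0], [255, 0, 0, 0, 0, 0, 0]]]}}

```text
clock: 15.12
position: [508.3, 227.8, 17.3]
ee_rot: [-0.703, 0.711, -0.0, 0.001]
contact_force: [0.5, 0.0, -0.4]
gripper_width: 0.2
grasp_force: 0.0
```

Call:
{"api": "servo_tool", "payload": {"commands": [[[255, 0, -0.004, 0, 0, 0, 0], [255, 0, 0, 0, 0, 0, 0], [255, 0, 0.003, 0, 0, 0, 0], [255, 0, 0, -0.04, 0, 0, 0], [255, 0, 0, -0.04, 0, 0, 0], [255, 0, 0, -0.04, 0, 0, 0], [0, 0.0375, 0.0055, 0, 0, 0, 0], [0, 0.0375, 0.0055, 0, 0, 0, 0], [0, 0.0375, 0.0055, 0, 0, 0, 0], [0, 0.0375, 0.0055, 0, 0, 0, 0]]]}}

```text
clock: 15.95
position: [483.7, 76.5, 136.8]
ee_rot: [-0.704, 0.71, -0.0, 0.001]
contact_force: [0.9, -0.4, 0.2]
gripper_width: 48.3
grasp_force: 0.0
```

Call:
{"api": "servo_tool", "payload": {"commands": [[[0, 0.0375, 0.0055, 0, 0, 0, 0], [0, 0.0375, 0.0055, 0, 0, 0, 0], [0, 0.0375, 0.0055, 0, 0, 0, 0], [0, 0.0375, 0.0055, 0, 0, 0, 0], [0, 0.0375, 0.0055, 0, 0, 0, 0], [0, 0.0375, 0.0055, 0, 0, 0, 0], [0, 0.0375, 0.0055, 0, 0, 0, 0], [0, 0.0375, 0.0055, 0, 0, 0, 0], [0, 0, 0, 0, 0, 0, 0], [0, 0, 0, 0, 0, 0, 0]]]}}

```text
clock: 16.78
position: [436.6, -223.7, 136.2]
ee_rot: [-0.702, 0.712, -0.0, 0.0]
contact_force: [0.6, 0.6, 0.6]
gripper_width: 85.2
grasp_force: 0.0
```

```bash
python3 - <<'E'
from h import *
d=snap("top","f",(135,135,415,285),2.8)
for t in tubes(d):print(t)
s=arm.read_state();print(s["position"],s["ee_rot"],s["joints"])
E
```

```text
(array([317., 170.]), 652.4, -91.4, 75, 33, 80.8)
(array([367., 178.]), 627.8, -227.7, 75, 33, -79.5)
(array([339., 228.]), 487.1, -152.0, 268, 175, 86.3)
[ 436.860257   -222.54137326  136.22814122] [-7.02905266e-01  7.11283431e-01 -2.02179020e-04  1.65727319e-04] [-1.39155584e-01  2.54368334e-01 -4.50791193e-01 -2.36760113e-05
 -8.65114265e-01  1.27322350e-01]
```

View pics/f.png

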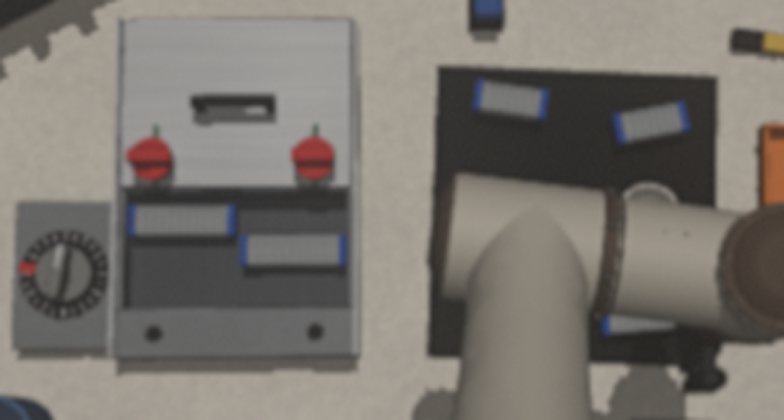

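```bash
python3 - <<'E'
from h import *
d=snap("top")
o=np.array([507.66,173.57]);y=-.0113;R=np.array([[np.cos(y),-np.sin(y)],[np.sin(y),np.cos(y)]])
f=d["frame"].astype(int).sum(2)//3
for c in (178,180,182,190,230,235,240): print(c,f[176:256,c])
def cs(px,z): return [(R.T@(p[:2]-o)).round(1) for p in ray(d,px,z)]
t=lambda a:(np.array(a)+.5)/2.8-.5+135
print("sill/back wall edge",cs(t([[180,308],[300,308]]),[45,45.]))
print("B top face corners",cs(t([[130,206],[236,206],[236,236],[130,237]]),[34]*4))
print("A top face corners",cs(t([[241,235],[347,235],[347,266],[241,265]]),[34]*4))
E
```

```text
178 [130 130 131 131 130 131 131 129 126 125 125 125 125 124 122 121 121 123
 124 123 124 126 129 130 122 102  87  88  91  92  91  92  90  89  87  87
  88  87  86  85  83  83  83  84  86  87  87  86  85  85  84  84  82  84
  84  84  84  83  82  82  82  81  82  81  80  80  79  79  80  83  93  99
 100 101 100 100 100 100 100 101]
180 [150 151 151 150 149 151 151 150 151 151 149 139 124 113 109 107 110 125
 140 148 151 151 151 150 140 108  73  62  63  60  60  63  67  70  71  70
  70  69  69  67  67  67  64  60  55  54  55  54  54  54  53  52  52  51
  52  51  51  51  51  52  52  52  52  52  52  52  52  52  59  76  93 101
 102 103 103 101 102 101 101 101]
182 [149 149 150 150 148 149 150 151 151 147 134 113  95  87  85  80  71  73
  90 108 121 126 127 126 118  93  67  57  52  47  48  58  72  82  85  85
  85  85  87  87  88  84  74  60  53  54  57  63  67  67  67  67  67  67
  67  67  67  67  68  70  69  68  68  68  68  68  69  69  71  83  95 100
 102 102 102 102 101 101 100 101]
190 [151 152 148 131 113 105 103 101  95  88  84  82  84  87  88  82  68  57
  64  79  87  85  76  68  62  57 
[... 798 characters left out ...]
 73  73  73  73  73  74  73  72  77  91 101 103
 103 103 102 103 103 103 103 103]
240 [155 156 157 156 155 155 154 155 155 152 139 117  98  90  88  84  81  86
  95 101 106 107 107 113 118  99  74  60  51  49  50  52  52  58  69  74
  76  75  75  75  74  73  83 103 114 117 117 118 119 119 118 116 106  84
  60  51  55  66  73  73  73  73  73  73  74  73  73  72  76  93 102 103
 102 102 102 103 102 103 103 102]
sill/back wall edge [array([-55. ,  50.7]), array([-55.8, -61.1])]
B top face corners [array([ 43.4, 101.5]), array([42.9,  1.2]), array([14. ,  0.8]), array([ 13.7, 100.8])]
A top face corners [array([15. , -3.9]), array([  14.4, -104.6]), array([ -15.3, -104.6]), array([-13.7,  -4.2])]
```

Tube B now lies at case x 14..43, so there is room for the third tube in front of it.

Call:
{"api": "servo_tool", "payload": {"commands": [[[0, 0, -0.004, 0.035, 0, 0, 0], [0, 0, 0, 0.035, 0, 0, 0], [0, 0, 0, 0.035, 0, 0, 0], [0, 0, 0, 0.015, 0, 0, 0], [0, 0, 0, 0.005, 0, 0, 0], [0, 0, 0, 0, 0, 0, 0], [255, 0, 0, 0, 0, 0, 0], [255, 0, 0, 0, 0, 0, 0], [255, 0, 0, 0, 0, 0, 0], [255, 0, 0, 0, 0, 0, 0]]]}}

```text
clock: 17.72
position: [442.0, -222.0, 12.6]
ee_rot: [-0.704, 0.711, -0.001, 0.001]
contact_force: [0.4, 0.1, 0.1]
gripper_width: 38.7
grasp_force: 0.0
```

Call:
{"api": "servo_tool", "payload": {"commands": [[[255, 0, 0, 0, 0, 0, 0], [255, 0, 0, 0, 0, 0, 0], [255, 0, 0, 0, 0, 0, 0], [255, 0, 0, 0, 0, 0, 0], [255, 0, 0, -0.02, 0, 0, 0], [255, 0, 0, -0.04, 0, 0, 0], [255, 0, 0, -0.04, 0, 0, 0], [255, 0, 0, 0, 0, 0, 0]]]}}

```text
clock: 18.38
position: [446.0, -223.5, 118.9]
ee_rot: [-0.704, 0.71, -0.007, 0.004]
contact_force: [2.2, 0.1, -1.5]
gripper_width: 26.9
grasp_force: 58.3
```

Call:
{"api": "servo_tool", "payload": {"commands": [[[255, -0.0374, -0.0038, 0, 0, 0, 0], [255, -0.0374, -0.0038, 0, 0, 0, 0], [255, -0.0374, -0.0038, 0, 0, 0, 0], [255, -0.0374, -0.0038, 0, 0, 0, 0], [255, -0.0374, -0.0038, 0, 0, 0, 0], [255, -0.0374, -0.0038, 0, 0, 0, 0], [255, -0.0374, -0.0038, 0, 0, 0, 0], [255, -0.0374, -0.0038, 0, 0, 0, 0], [255, -0.0374, -0.0038, 0, 0, 0, 0], [255, -0.0374, -0.0038, 0, 0, 0, 0]]]}}

```text
clock: 19.22
position: [482.1, 153.2, 111.2]
ee_rot: [-0.703, 0.711, 0.0, -0.0]
contact_force: [0.8, -0.4, -2.4]
gripper_width: 26.9
grasp_force: 58.2
```

Call:
{"api": "servo_tool", "payload": {"commands": [[[255, -0.0374, -0.0038, 0, 0, 0, 0], [255, -0.0374, -0.0038, 0, 0, 0, 0], [255, 0, 0, 0, 0, 0, 0], [255, 0, 0, 0, 0, 0, 0], [255, 0, 0, 0, 0, 0, 0]]]}}

```text
clock: 19.63
position: [490.2, 225.8, 110.6]
ee_rot: [-0.704, 0.711, 0.0, -0.001]
contact_force: [0.3, -0.0, -2.9]
gripper_width: 27.2
grasp_force: 58.2
```

```bash
python3 - <<'E'
from h import *
d=snap("side","g",(170,140,320,260),5)
s=arm.read_state();print(s["position"],s["ee_rot"],s["gripper_width"],s["contact_force"])
E
```

```text
[490.34342156 225.21112821 110.74927683] [-7.03241603e-01  7.10950324e-01  2.43485323e-04 -9.08646458e-04] 27.09717994241824 [ 0.17990586 -0.01673048 -2.8864181 ]
```

View pics/g.png

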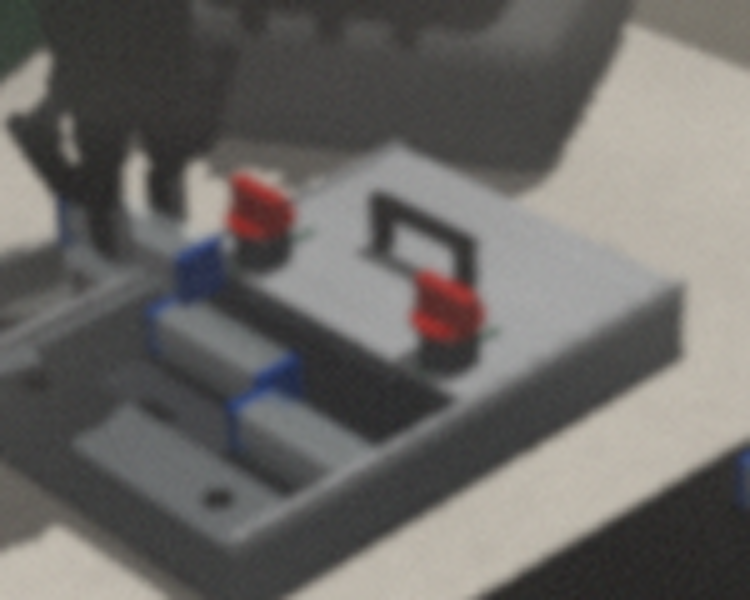

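C is held over the front of the left half at crop (140,260), with B and A lying in the compartment.

Call:
{"api": "servo_tool", "payload": {"commands": [[[255, -0.001, -0.001, 0.03, 0, 0, 0], [255, 0, 0, 0.03, 0, 0, 0], [255, 0, 0, 0.02, 0, 0, 0], [255, 0, 0, 0.01, 0, 0, 0], [255, 0, 0, 0.004, 0, 0, 0], [255, 0, 0, 0, 0, 0, 0], [255, 0, 0, 0, 0, 0, 0]]]}}

```text
clock: 20.27
position: [493.1, 227.5, 18.4]
ee_rot: [-0.703, 0.711, -0.0, 0.001]
contact_force: [-0.7, 0.4, -2.0]
gripper_width: 27.0
grasp_force: 58.2
```

Call:
{"api": "servo_tool", "payload": {"commands": [[[255, 0, 0, 0.002, 0, 0, 0], [148, 0, 0, 0, 0, 0, 0], [148, 0, 0, 0, 0, 0, 0], [148, 0, 0, 0, 0, 0, 0], [148, 0, 0, -0.03, 0, 0, 0], [148, 0, 0, -0.03, 0, 0, 0], [148, 0, 0, -0.03, 0, 0, 0], [0, 0, 0, -0.03, 0, 0, 0], [0, 0.0354, -0.0182, 0, 0, 0, 0], [0, 0.0354, -0.0182, 0, 0, 0, 0]]]}}

```text
clock: 21.1
position: [529.4, 157.9, 138.8]
ee_rot: [-0.705, 0.709, -0.001, 0.004]
contact_force: [0.6, 0.9, -0.9]
gripper_width: 70.7
grasp_force: 0.0
```

Call:
{"api": "servo_tool", "payload": {"commands": [[[0, 0.0354, -0.0182, 0, 0, 0, 0], [0, 0.0354, -0.0182, 0, 0, 0, 0], [0, 0.0354, -0.0182, 0, 0, 0, 0], [0, 0.0354, -0.0182, 0, 0, 0, 0], [0, 0.0354, -0.0182, 0, 0, 0, 0], [0, 0.0354, -0.0182, 0, 0, 0, 0], [0, 0.0354, -0.0182, 0, 0, 0, 0], [0, 0, 0, 0, 0, 0, 0], [0, 0, 0, 0, 0, 0, 0], [0, 0, 0, 0, 0, 0, 0]]]}}

```text
clock: 21.93
position: [652.6, -93.1, 135.3]
ee_rot: [-0.703, 0.711, 0.0, 0.0]
contact_force: [0.2, 1.1, -0.3]
gripper_width: 85.3
grasp_force: 0.0
```

```bash
python3 - <<'E'
from h import *
d=snap("top","i",(135,135,470,285),2.35)
for t in tubes(d):print(t)
s=arm.read_state();print(s["position"],s["ee_rot"],s["joints"])
E
```

```text
(array([346., 160.]), 680.8, -180.1, 66, 8, 89.1)
(array([311., 169.]), 655.8, -75.3, 44, 33, 88.4)
(array([367., 178.]), 627.6, -228.1, 76, 34, -78.9)
(array([366., 212.]), 536.2, -221.9, 68, 68, -0.9)
[652.47526209 -92.3442229  135.49041653] [-7.03764119e-01  7.10433712e-01  6.76408485e-05  4.59753069e-05] [ 1.04267479e-01  5.15943084e-01 -2.92801792e-02 -1.90705697e-04
 -1.02558605e+00 -1.13600843e-01]
```

View pics/i.png

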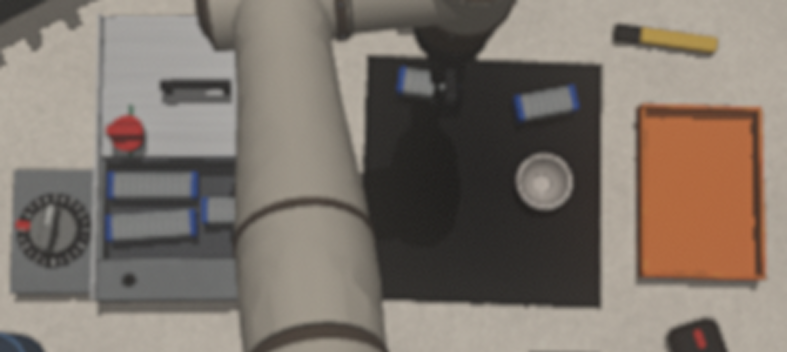

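All three full tubes lie flat in the compartment; the gripper is over the first short tube at crop (425,82).

Call:
{"api": "servo_tool", "payload": {"commands": [[[0, 0, 0, 0.035, 0, 0, 0], [0, 0, 0, 0.035, 0, 0, 0], [0, 0, 0, 0.035, 0, 0, 0], [0, 0, 0, 0.015, 0, 0, 0], [0, 0, 0, 0.004, 0, 0, 0], [0, 0, 0, 0, 0, 0, 0], [255, 0, 0, 0, 0, 0, 0], [255, 0, 0, 0, 0, 0, 0], [255, 0, 0, 0, 0, 0, 0], [255, 0, 0, 0, 0, 0, 0]]]}}

```text
clock: 22.82
position: [653.7, -92.7, 13.0]
ee_rot: [-0.704, 0.711, -0.001, 0.001]
contact_force: [0.2, -0.2, 0.3]
gripper_width: 38.8
grasp_force: 0.0
```

Call:
{"api": "servo_tool", "payload": {"commands": [[[255, 0, 0, 0, 0, 0, 0], [255, 0, 0, 0, 0, 0, 0], [255, 0, 0, 0, 0, 0, 0], [255, 0, 0, 0, 0, 0, 0], [255, 0, 0, -0.02, 0, 0, 0], [255, 0, 0, -0.04, 0, 0, 0], [255, 0, 0, -0.04, 0, 0, 0], [255, 0, 0, 0, 0, 0, 0]]]}}

```text
clock: 23.48
position: [658.1, -93.4, 120.6]
ee_rot: [-0.704, 0.71, -0.006, 0.005]
contact_force: [2.2, 0.1, 0.7]
gripper_width: 27.9
grasp_force: 55.2
```

Call:
{"api": "servo_tool", "payload": {"commands": [[[255, 0.0342, 0.01, 0, 0, 0, 0], [255, 0.0342, 0.01, 0, 0, 0, 0], [255, 0.0342, 0.01, 0, 0, 0, 0], [255, 0.0342, 0.01, 0, 0, 0, 0], [255, 0.0342, 0.01, 0, 0, 0, 0], [255, 0.0342, 0.01, 0, 0, 0, 0], [255, 0.0342, 0.01, 0, 0, 0, 0], [255, 0.0342, 0.01, 0, 0, 0, 0], [255, 0.0342, 0.01, 0, 0, 0, 0], [255, 0, 0, 0, 0, 0, 0]]]}}

```text
clock: 24.32
position: [556.8, -405.3, 110.2]
ee_rot: [-0.701, 0.713, 0.0, -0.001]
contact_force: [0.9, 0.1, -1.7]
gripper_width: 28.3
grasp_force: 55.2
```

Call:
{"api": "servo_tool", "payload": {"commands": [[[255, 0, 0, 0.03, 0, 0, 0], [255, 0, 0, 0.03, 0, 0, 0], [255, 0, 0, 0.02, 0, 0, 0], [255, 0, 0, 0.01, 0, 0, 0], [255, 0, 0, 0.004, 0, 0, 0], [255, 0, 0, 0, 0, 0, 0], [255, 0, 0, 0, 0, 0, 0]]]}}

```text
clock: 24.9
position: [561.0, -400.3, 18.5]
ee_rot: [-0.704, 0.71, -0.001, 0.0]
contact_force: [0.5, -0.0, -1.7]
gripper_width: 28.3
grasp_force: 55.2
```

Call:
{"api": "servo_tool", "payload": {"commands": [[[255, 0, 0, 0.003, 0, 0, 0], [110, 0, 0, 0, 0, 0, 0], [110, 0, 0, 0, 0, 0, 0], [110, 0, 0, 0, 0, 0, 0], [110, 0, 0, 0, 0, 0, 0], [110, 0, 0, -0.03, 0, 0, 0], [110, 0, 0, -0.03, 0, 0, 0], [110, 0, 0, -0.03, 0, 0, 0], [0, 0, 0, -0.03, 0, 0, 0]]]}}

```text
clock: 25.65
position: [559.7, -399.8, 135.9]
ee_rot: [-0.704, 0.711, -0.0, -0.0]
contact_force: [1.1, 1.2, 0.1]
gripper_width: 59.2
grasp_force: 0.0
```

Call:
{"api": "servo_tool", "payload": {"commands": [[[0, -0.0344, -0.013, 0, 0, 0, 0], [0, -0.0344, -0.013, 0, 0, 0, 0], [0, -0.0344, -0.013, 0, 0, 0, 0], [0, -0.0344, -0.013, 0, 0, 0, 0], [0, -0.0344, -0.013, 0, 0, 0, 0], [0, 0, 0, 0, 0, 0, -5.6], [0, 0, 0, 0, 0, 0, -5.6], [0, 0, 0, 0, 0, 0, 0], [0, 0, 0, 0, 0, 0, 0]]]}}

```text
clock: 26.4
position: [626.6, -228.4, 134.6]
ee_rot: [0.769, -0.639, 0.0, -0.0]
contact_force: [-0.5, 0.2, 0.0]
gripper_width: 85.4
grasp_force: 0.0
```

```bash
python3 - <<'E'
from h import *
d=snap("top")
for t in tubes(d):print(t)
f=d["frame"].astype(int);blue=(f[...,0]>f[...,2]+50)&(f[...,0]>90)
for b,s,c in blobs(blue,4):print(c.round(),s[4],ray(d,[c],[20.])[0].round())
s=arm.read_state();print(s["position"],s["ee_rot"],s["joints"])
E
```

```text
(array([324., 203.]), 571.6, -115.4, 287, 188, -14.8)
(array([366., 178.]), 627.6, -224.8, 69, 32, -79.5)
(array([366., 212.]), 535.6, -221.3, 64, 61, -46.6)
[308. 100.] 24 [854. -73.  20.]
[356. 180.] 12 [ 625. -197.   20.]
[420. 200.] 6 [ 565. -370.   20.]
[181. 212.] 12 [544. 277.  20.]
[218. 213.] 18 [540. 180.  20.]
[221. 224.] 17 [510. 169.  20.]
[257. 224.] 9 [508.  74.  20.]
[217. 228.] 15 [498. 182.  20.]
[181. 232.] 9 [490. 277.  20.]
[ 626.40266821 -228.69774648  134.51778385] [ 7.68725374e-01 -6.39578980e-01  1.53364687e-04 -6.24590056e-05] [-1.08039728e-01  5.28952589e-01 -8.91683711e-03  7.63138569e-05
 -1.03260226e+00  2.90896015e-01]
```

Call:
{"api": "servo_tool", "payload": {"commands": [[[0, 0, 0, 0.035, 0, 0, 0], [0, 0, 0, 0.035, 0, 0, 0], [0, 0, 0, 0.035, 0, 0, 0], [0, 0, 0, 0.014, 0, 0, 0], [0, 0, 0, 0.004, 0, 0, 0], [0, 0, 0, 0, 0, 0, 0], [255, 0, 0, 0, 0, 0, 0], [255, 0, 0, 0, 0, 0, 0], [255, 0, 0, 0, 0, 0, 0], [255, 0, 0, 0, 0, 0, 0]]]}}

```text
clock: 27.28
position: [627.3, -228.6, 12.9]
ee_rot: [0.77, -0.639, 0.001, -0.001]
contact_force: [-0.1, -0.6, 0.0]
gripper_width: 38.8
grasp_force: 0.0
```

Call:
{"api": "servo_tool", "payload": {"commands": [[[255, 0, 0, 0, 0, 0, 0], [255, 0, 0, 0, 0, 0, 0], [255, 0, 0, 0, 0, 0, 0], [255, 0, 0, 0, 0, 0, 0], [255, 0, 0, -0.02, 0, 0, 0], [255, 0, 0, -0.04, 0, 0, 0], [255, 0, 0, -0.04, 0, 0, 0], [255, 0, 0, 0, 0, 0, 5.6], [255, 0, 0, 0, 0, 0, 5.6], [255, 0, 0, 0, 0, 0, 0]]]}}

```text
clock: 28.12
position: [625.8, -228.2, 111.3]
ee_rot: [-0.703, 0.711, 0.0, 0.0]
contact_force: [0.1, 0.0, -2.0]
gripper_width: 26.7
grasp_force: 60.4
```

Call:
{"api": "servo_tool", "payload": {"commands": [[[255, 0.029, 0.0248, 0, 0, 0, 0], [255, 0.029, 0.0248, 0, 0, 0, 0], [255, 0.029, 0.0248, 0, 0, 0, 0], [255, 0.029, 0.0248, 0, 0, 0, 0], [255, 0.029, 0.0248, 0, 0, 0, 0], [255, 0.029, 0.0248, 0, 0, 0, 0], [255, 0, 0, 0, 0, 0, 0]]]}}

```text
clock: 28.7
position: [470.3, -404.3, 109.8]
ee_rot: [-0.702, 0.712, 0.002, -0.001]
contact_force: [1.2, -0.3, -2.3]
gripper_width: 26.6
grasp_force: 60.4
```

Call:
{"api": "servo_tool", "payload": {"commands": [[[255, 0, 0, 0.03, 0, 0, 0], [255, 0, 0, 0.03, 0, 0, 0], [255, 0, 0, 0.02, 0, 0, 0], [255, 0, 0, 0.01, 0, 0, 0], [255, 0, 0, 0.005, 0, 0, 0], [255, 0, 0, 0, 0, 0, 0], [255, 0, 0, 0, 0, 0, 0]]]}}

```text
clock: 29.28
position: [476.4, -401.1, 16.6]
ee_rot: [-0.704, 0.71, -0.0, -0.0]
contact_force: [-0.3, -0.3, -1.7]
gripper_width: 26.5
grasp_force: 60.4
```

Call:
{"api": "servo_tool", "payload": {"commands": [[[255, 0, 0, 0.001, 0, 0, 0], [110, 0, 0, 0, 0, 0, 0], [110, 0, 0, 0, 0, 0, 0], [110, 0, 0, 0, 0, 0, 0], [110, 0, 0, 0, 0, 0, 0], [110, 0, 0, -0.03, 0, 0, 0], [110, 0, 0, -0.03, 0, 0, 0], [110, 0, 0, -0.035, 0, 0, 0], [0, 0, 0, -0.035, 0, 0, 0]]]}}

```text
clock: 30.03
position: [475.5, -400.8, 146.6]
ee_rot: [-0.704, 0.711, 0.0, -0.0]
contact_force: [0.8, -0.4, -0.2]
gripper_width: 59.5
grasp_force: 0.0
```

Call:
{"api": "servo_tool", "payload": {"commands": [[[0, -0.0384, -0.0107, 0, 0, 0, 0], [0, -0.0384, -0.0107, 0, 0, 0, 0], [0, -0.0384, -0.0107, 0, 0, 0, 0], [0, -0.0384, -0.0107, 0, 0, 0, 0], [0, -0.0384, -0.0107, 0, 0, 0, 0], [0, -0.0384, -0.0107, 0, 0, 0, 0], [0, -0.0384, -0.0107, 0, 0, 0, 0], [0, -0.0384, -0.0107, 0, 0, 0, 0], [0, -0.0384, -0.0107, 0, 0, 0, 0], [0, -0.0384, -0.0107, 0, 0, 0, 0]]]}}

```text
clock: 30.87
position: [587.0, -16.0, 145.8]
ee_rot: [-0.704, 0.71, -0.0, 0.0]
contact_force: [-0.3, -0.0, -0.8]
gripper_width: 85.4
grasp_force: 0.0
```

Call:
{"api": "servo_tool", "payload": {"commands": [[[0, -0.0384, -0.0107, 0, 0, 0, 0], [0, -0.0384, -0.0107, 0, 0, 0, 0], [0, -0.0384, -0.0107, 0, 0, 0, 0], [0, -0.0384, -0.0107, 0, 0, 0, 0], [0, -0.0384, -0.0107, 0, 0, 0, 0], [0, 0, 0, 0, 0, 0, 0], [0, 0, 0, 0, 0, 0, 0]]]}}

```text
clock: 31.45
position: [642.2, 175.6, 144.8]
ee_rot: [-0.705, 0.709, 0.0, -0.0]
contact_force: [-0.1, -0.5, -0.8]
gripper_width: 85.3
grasp_force: 0.0
```

```bash
python3 - <<'E'
from h import *
t=snap("top");d=snap("side");
a=cv2.resize(t["frame"][150:290,270:470],None,fx=4,fy=4)[:300];a=cv2.resize(t["frame"][150:275,270:470],None,fx=3.2,fy=3.2)
b=cv2.resize(d["frame"][170:260,140:320],None,fx=3.2,fy=3.2)
w=max(a.shape[1],b.shape[1]);p=lambda i:cv2.copyMakeBorder(i,0,0,0,w-i.shape[1],0)
v=np.vstack([p(a),p(b)]);v=cv2.resize(v,None,fx=.85,fy=.85);print(v.shape);cv2.imwrite("pics/j.png",v)
s=arm.read_state();print(s["position"],s["ee_rot"])
E
```

```text
(585, 544, 3)
[641.7124904  173.00736567 145.07523934] [-7.03613046e-01  7.10583199e-01  1.41824307e-04 -4.23429616e-04]
```

View pics/j.png

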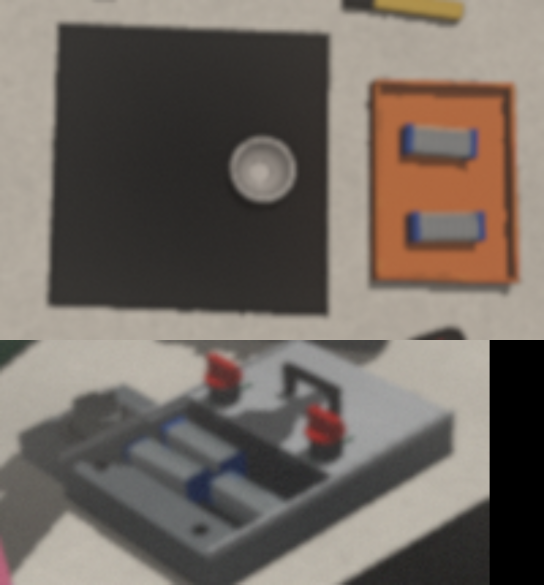

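The mat holds only the bowl, both short tubes are in the tray (crop (440,142) and (447,228)), and the three full tubes lie flat in the case. Next I close the cover.

Call:
{"api": "servo_tool", "payload": {"commands": [[[0, 0, 0, 0.03, 0, 0, 0], [0, 0, 0, 0.03, 0, 0, 0], [0, 0, 0, 0.014, 0, 0, 0], [255, 0, 0, 0, 0, 0, 0], [255, 0, 0, 0, 0, 0, 0], [255, 0, 0, 0, 0, 0, 0], [255, 0, 0, 0, 0, 0, 0], [255, 0, 0, 0, 0, 0, 0], [255, 0, 0, 0, 0, 0, 0], [255, 0, 0, 0, 0, 0, 0]]]}}

```text
clock: 32.38
position: [642.8, 173.6, 72.8]
ee_rot: [-0.704, 0.71, -0.001, 0.001]
contact_force: [-1.0, -0.7, 4.3]
gripper_width: 10.4
grasp_force: 60.0
```

Call:
{"api": "servo_tool", "payload": {"commands": [[[255, 0, 0, 0, 0, 0, 0], [255, 0, 0, 0, 0, 0, 0], [255, 0, 0.01, 0, 0, 0, 0], [255, 0, 0.025, 0, 0, 0, 0], [255, 0, 0.025, 0, 0, 0, 0], [255, 0, 0.025, 0, 0, 0, 0], [255, 0, 0.025, 0, 0, 0, 0], [255, 0, 0.025, 0, 0, 0, 0], [255, 0, 0.01, 0, 0, 0, 0], [255, 0, 0, 0, 0, 0, 0]]]}}

```text
clock: 33.22
position: [495.6, 174.9, 72.8]
ee_rot: [-0.704, 0.71, -0.0, 0.0]
contact_force: [-0.9, -1.4, 7.6]
gripper_width: 10.0
grasp_force: 60.7
```

Call:
{"api": "servo_tool", "payload": {"commands": [[[255, 0, 0.006, 0, 0, 0, 0], [255, 0, 0.005, 0, 0, 0, 0], [255, 0, 0.003, 0, 0, 0, 0], [255, 0, 0.002, 0, 0, 0, 0], [255, 0, 0, 0, 0, 0, 0], [255, 0, 0, 0, 0, 0, 0]]]}}

```text
clock: 33.72
position: [482.7, 175.0, 72.7]
ee_rot: [-0.704, 0.71, -0.001, 0.001]
contact_force: [1.0, -4.0, 6.4]
gripper_width: 10.3
grasp_force: 60.7
```

Call:
{"api": "servo_tool", "payload": {"commands": [[[255, 0, 0.002, 0, 0, 0, 0], [255, 0, 0.001, 0, 0, 0, 0], [255, 0, 0, 0, 0, 0, 0]]]}}

```text
clock: 33.97
position: [482.6, 175.1, 72.8]
ee_rot: [-0.704, 0.71, -0.002, 0.003]
contact_force: [12.0, -8.2, 0.7]
gripper_width: 10.4
grasp_force: 59.8
```

Call:
{"api": "servo_tool", "payload": {"commands": [[[255, 0, -0.003, 0, 0, 0, 0], [0, 0, 0, 0, 0, 0, 0], [0, 0, 0, 0, 0, 0, 0], [0, 0, 0, 0, 0, 0, 0], [0, 0, 0, 0, 0, 0, 0], [0, 0, 0, -0.03, 0, 0, 0], [0, 0, 0, -0.03, 0, 0, 0], [0, -0.0248, 0.0177, 0, 0, 0, 0], [0, -0.0248, 0.0177, 0, 0, 0, 0], [0, -0.0248, 0.0177, 0, 0, 0, 0]]]}}

```text
clock: 34.8
position: [428.2, 250.6, 131.8]
ee_rot: [-0.703, 0.711, 0.0, 0.001]
contact_force: [0.5, 0.6, 0.6]
gripper_width: 85.5
grasp_force: 0.0
```

Call:
{"api": "servo_tool", "payload": {"commands": [[[0, 0, 0, 0, 0, 0, 0], [0, 0, 0, 0, 0, 0, 0], [0, 0, 0, 0, 0, 0, 0]]]}}

```text
clock: 35.05
position: [428.5, 249.9, 131.1]
ee_rot: [-0.704, 0.71, 0.0, -0.0]
contact_force: [0.2, 0.3, 0.1]
gripper_width: 85.2
grasp_force: 0.0
```

```bash
python3 - <<'E'
from h import *
d=snap("side","k",(160,150,320,270),5)
s=arm.read_state();print(s["position"],s["ee_rot"],s["joints"])
f=d["frame"]
E
```

```text
[428.76654069 249.5351183  131.06429923] [-7.03488260e-01  7.10706787e-01 -1.03810301e-05 -3.60075509e-04] [ 8.55010565e-01  2.70681910e-01 -4.43133067e-01 -4.37013630e-05
 -8.57701042e-01 -8.65190548e-01]
```

View pics/k.png

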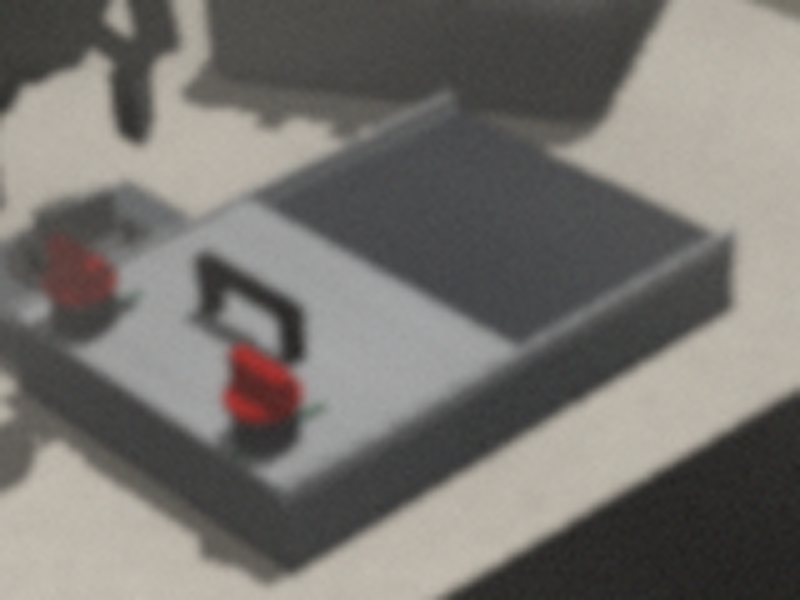

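The cover is fully home, front edge flush. The gripper is above the left stud.

Call:
{"api": "servo_tool", "payload": {"commands": [[[0, 0, -0.002, 0.02, 0, 0, 0], [0, 0, 0, 0.02, 0, 0, 0], [0, 0, 0, 0.008, 0, 0, 0], [255, 0, 0, 0, 0, 0, 0], [255, 0, 0, 0, 0, 0, 0], [255, 0, 0, 0, 0, 0, 0], [255, 0, 0, 0, 0, 0, 0], [255, 0, 0, 0, 0, 0, 0], [255, 0, 0, 0, 0, 0, 0], [255, 0, 0, 0, 0, 0, 0]]]}}

```text
clock: 35.93
position: [431.1, 250.2, 84.1]
ee_rot: [-0.704, 0.711, -0.0, 0.001]
contact_force: [-1.4, 0.1, 3.7]
gripper_width: 10.0
grasp_force: 61.2
```

Call:
{"api": "servo_tool", "payload": {"commands": [[[255, 0, 0, 0, 0, 0, 0], [255, 0, 0, 0, 0, 0, 0], [255, 0, 0, 0.004, 0, 0, 0], [255, 0, 0, 0.004, 0, 0, 0], [255, 0, 0, 0.002, 0, 0, 0], [255, 0, 0, 0, 0, 0, 0]]]}}

```text
clock: 36.43
position: [432.6, 250.6, 76.0]
ee_rot: [-0.704, 0.71, -0.001, 0.002]
contact_force: [-1.0, -3.1, 15.8]
gripper_width: 10.4
grasp_force: 62.9
```

Call:
{"api": "servo_tool", "payload": {"commands": [[[255, 0, 0, 0, 0, 0, 5], [255, 0, 0, 0, 0, 0, 7], [255, 0, 0, 0, 0, 0, 7], [255, 0, 0, 0, 0, 0, 7], [255, 0, 0, 0, 0, 0, 7], [255, 0, 0, 0, 0, 0, 7], [255, 0, 0, 0, 0, 0, 7], [255, 0, 0, 0, 0, 0, 7], [255, 0, 0, 0, 0, 0, 7], [255, 0, 0, 0, 0, 0, 7]]]}}

```text
clock: 37.27
position: [432.4, 250.9, 76.0]
ee_rot: [-0.184, 0.983, 0.001, 0.002]
contact_force: [-2.1, -2.2, 16.4]
gripper_width: 10.2
grasp_force: 62.8
```

Call:
{"api": "servo_tool", "payload": {"commands": [[[255, 0, 0, 0, 0, 0, 7], [255, 0, 0, 0, 0, 0, 7], [255, 0, 0, 0, 0, 0, 6], [255, 0, 0, 0, 0, 0, 3], [255, 0, 0, 0, 0, 0, 0], [255, 0, 0, 0, 0, 0, 0]]]}}

```text
clock: 37.77
position: [432.5, 251.2, 76.0]
ee_rot: [0.013, 1.0, 0.001, 0.002]
contact_force: [-1.6, -1.3, 15.6]
gripper_width: 10.2
grasp_force: 62.8
```

Call:
{"api": "servo_tool", "payload": {"commands": [[[0, 0, 0, 0, 0, 0, 0], [0, 0, 0, 0, 0, 0, 0], [0, 0, 0, 0, 0, 0, 0], [0, 0, 0, 0, 0, 0, 0], [0, 0, 0, -0.03, 0, 0, 0], [0, 0, 0, -0.025, 0, 0, 0], [0, 0, 0, 0, 0, 0, -7], [0, 0, 0, 0, 0, 0, -7], [0, 0, 0, 0, 0, 0, -7], [0, 0, 0, 0, 0, 0, -7]]]}}

```text
clock: 38.6
position: [430.6, 249.7, 128.0]
ee_rot: [-0.231, 0.973, -0.0, -0.0]
contact_force: [-1.1, -0.0, -0.8]
gripper_width: 85.5
grasp_force: 0.0
```

Call:
{"api": "servo_tool", "payload": {"commands": [[[0, 0, 0, 0, 0, 0, -7], [0, 0, 0, 0, 0, 0, -7], [0, 0, 0, 0, 0, 0, -7], [0, 0, 0, 0, 0, 0, -7], [0, 0, 0, 0, 0, 0, -7], [0, 0, 0, 0, 0, 0, -7], [0, 0, 0, 0, 0, 0, -7], [0, 0, 0, 0, 0, 0, -7], [0, 0, 0, 0, 0, 0, -7], [0, 0, 0, 0, 0, 0, 0]]]}}

```text
clock: 39.43
position: [430.6, 249.7, 127.8]
ee_rot: [-0.704, 0.71, 0.0, -0.001]
contact_force: [0.1, 0.0, 0.7]
gripper_width: 85.1
grasp_force: 0.0
```

Call:
{"api": "servo_tool", "payload": {"commands": [[[0, 0.03, 0, 0, 0, 0, 0], [0, 0.04, 0, 0, 0, 0, 0], [0, 0.04, 0, 0, 0, 0, 0], [0, 0.04, 0, 0, 0, 0, 0], [0, 0, 0, 0, 0, 0, 0], [0, 0, 0, 0, 0, 0, 0], [0, 0, 0, 0, 0, 0, 0]]]}}

```text
clock: 40.02
position: [429.7, 100.0, 128.4]
ee_rot: [-0.703, 0.711, -0.0, 0.0]
contact_force: [0.4, -0.1, 0.1]
gripper_width: 85.2
grasp_force: 0.0
```

```bash
python3 - <<'E'
from h import *
t=snap("top");d=snap("side")
a=cv2.resize(t["frame"][175:270,135:215],None,fx=5,fy=5);b=cv2.resize(d["frame"][160:255,140:230],None,fx=4.4,fy=5)
cv2.imwrite("pics/l.png",np.hstack([a,b]))
s=arm.read_state();print(s["position"],s["ee_rot"],s["joints"])
E
```

```text
[429.68358251 100.88433226 128.32438126] [-7.03612065e-01  7.10584278e-01 -6.11237365e-05  2.05335587e-04] [ 6.01117430e-01  1.86426480e-01 -5.70659979e-01  6.47262473e-05
 -8.13283977e-01 -6.11022134e-01]
```

View pics/l.png

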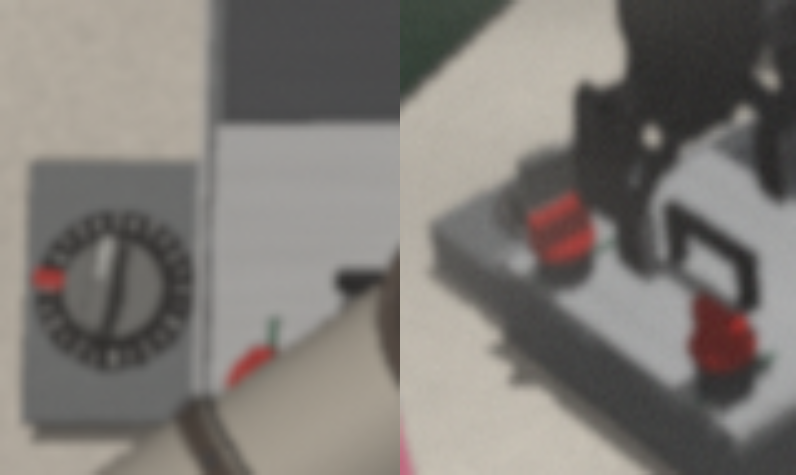

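The left stud is turned and stays in (bar towards the green mark, right half (560,225)). Now the right one.

Call:
{"api": "servo_tool", "payload": {"commands": [[[0, 0, 0, 0.02, 0, 0, 0], [0, 0, 0, 0.018, 0, 0, 0], [0, 0, 0, 0.007, 0, 0, 0], [255, 0, 0, 0, 0, 0, 0], [255, 0, 0, 0, 0, 0, 0], [255, 0, 0, 0, 0, 0, 0], [255, 0, 0, 0, 0, 0, 0], [255, 0, 0, 0, 0, 0, 0], [255, 0, 0, 0, 0, 0, 0], [255, 0, 0, 0, 0, 0, 0]]]}}

```text
clock: 40.95
position: [430.0, 100.2, 84.1]
ee_rot: [-0.704, 0.711, -0.0, 0.001]
contact_force: [-0.3, 0.7, 3.7]
gripper_width: 10.2
grasp_force: 61.2
```

Call:
{"api": "servo_tool", "payload": {"commands": [[[255, 0, 0, 0, 0, 0, 0], [255, 0, 0, 0, 0, 0, 0], [255, 0, 0, 0.004, 0, 0, 0], [255, 0, 0, 0.004, 0, 0, 0], [255, 0, 0, 0.002, 0, 0, 0], [255, 0, 0, 0, 0, 0, 0]]]}}

```text
clock: 41.45
position: [431.9, 100.6, 76.0]
ee_rot: [-0.704, 0.71, -0.002, 0.002]
contact_force: [0.9, -2.6, 18.3]
gripper_width: 10.4
grasp_force: 63.2
```

Call:
{"api": "servo_tool", "payload": {"commands": [[[255, 0, 0, 0, 0, 0, 5], [255, 0, 0, 0, 0, 0, 7], [255, 0, 0, 0, 0, 0, 7], [255, 0, 0, 0, 0, 0, 7], [255, 0, 0, 0, 0, 0, 7], [255, 0, 0, 0, 0, 0, 7], [255, 0, 0, 0, 0, 0, 7], [255, 0, 0, 0, 0, 0, 7], [255, 0, 0, 0, 0, 0, 7], [255, 0, 0, 0, 0, 0, 7]]]}}

```text
clock: 42.28
position: [431.5, 100.8, 76.0]
ee_rot: [-0.184, 0.983, 0.0, 0.003]
contact_force: [-3.1, 0.4, 19.7]
gripper_width: 10.8
grasp_force: 63.3
```

Call:
{"api": "servo_tool", "payload": {"commands": [[[255, 0, 0, 0, 0, 0, 7], [255, 0, 0, 0, 0, 0, 7], [255, 0, 0, 0, 0, 0, 6], [255, 0, 0, 0, 0, 0, 3], [255, 0, 0, 0, 0, 0, 0], [255, 0, 0, 0, 0, 0, 0]]]}}

```text
clock: 42.78
position: [431.5, 101.1, 76.0]
ee_rot: [0.013, 1.0, 0.001, 0.003]
contact_force: [-3.5, 0.3, 19.5]
gripper_width: 10.2
grasp_force: 63.2
```

Call:
{"api": "servo_tool", "payload": {"commands": [[[150, 0, 0, 0, 0, 0, 0], [150, 0, 0, 0, 0, 0, 0], [150, 0, 0, 0, 0, 0, 0], [150, 0, 0, 0, 0, 0, 0], [150, 0, 0, -0.03, 0, 0, 0], [150, 0, 0, -0.025, 0, 0, 0], [150, 0, 0, 0, 0, 0, 0]]]}}

```text
clock: 43.37
position: [431.9, 101.2, 132.0]
ee_rot: [0.013, 1.0, 0.002, 0.004]
contact_force: [0.0, 0.5, -0.9]
gripper_width: 35.0
grasp_force: 0.0
```

Call:
{"api": "servo_tool", "payload": {"commands": [[[150, -0.0088, 0.0394, 0, 0, 0, 0], [150, -0.0088, 0.0394, 0, 0, 0, 0], [150, -0.0088, 0.0394, 0, 0, 0, 0], [150, -0.0088, 0.0394, 0, 0, 0, 0], [150, -0.0088, 0.0394, 0, 0, 0, 0], [150, -0.0088, 0.0394, 0, 0, 0, 0], [150, 0, 0, 0, 0, 0, 0], [150, 0, 0, 0, 0, 0, 0]]]}}

```text
clock: 44.03
position: [488.2, 336.2, 126.4]
ee_rot: [0.013, 1.0, -0.001, -0.001]
contact_force: [0.2, -1.0, -0.1]
gripper_width: 35.3
grasp_force: 0.0
```

```bash
python3 - <<'E'
from h import *
d=snap("side");t=snap("top")
b=cv2.resize(d["frame"][150:255,130:270],None,fx=4,fy=4);a=cv2.resize(t["frame"][195:300,185:240],None,fx=4,fy=4)
cv2.imwrite("pics/m.png",np.hstack([b,a]))
s=arm.read_state();print(s["position"],s["ee_rot"],s["joints"],s["gripper_width"])
E
```

```text
[487.74571214 333.81139455 127.04966209] [ 0.01383288  0.99990325 -0.001      -0.00106725] [ 8.73750408e-01  4.21562763e-01 -2.16473903e-01 -4.88012162e-04
 -9.35658298e-01 -2.47192330e+00] 35.13607492302197
```

View pics/m.png

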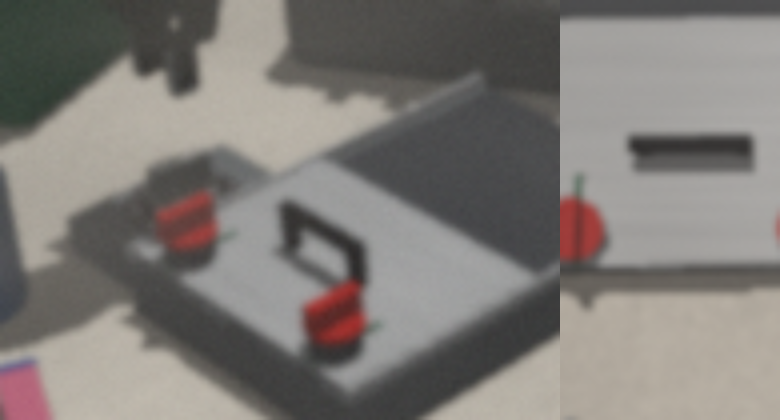

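Both studs are turned in line with the green marks and sit lower, and the cover is shut. Now I grip the dial.

Call:
{"api": "servo_tool", "payload": {"commands": [[[150, -0.0015, 0.0015, 0.035, 0, 0, 0], [150, 0, 0, 0.03, 0, 0, 0], [150, 0, 0, 0.014, 0, 0, 0], [150, 0, 0, 0.004, 0, 0, 0], [255, 0, 0, 0, 0, 0, 0], [255, 0, 0, 0, 0, 0, 0], [255, 0, 0, 0, 0, 0, 0], [255, 0, 0, 0, 0, 0, 0], [255, 0, 0, 0, 0, 0, 0], [255, 0, 0, 0, 0, 0, 0]]]}}

```text
clock: 44.97
position: [490.7, 337.4, 46.2]
ee_rot: [0.014, 1.0, 0.001, 0.001]
contact_force: [0.5, 5.1, -3.6]
gripper_width: 10.3
grasp_force: 61.9
```

Call:
{"api": "servo_tool", "payload": {"commands": [[[255, 0, 0, 0, 0, 0, -5], [255, 0, 0, 0, 0, 0, -7], [255, 0, 0, 0, 0, 0, -7], [255, 0, 0, 0, 0, 0, -7], [255, 0, 0, 0, 0, 0, -7], [255, 0, 0, 0, 0, 0, -7], [255, 0, 0, 0, 0, 0, -7], [255, 0, 0, 0, 0, 0, -7], [255, 0, 0, 0, 0, 0, -7], [255, 0, 0, 0, 0, 0, -7]]]}}

```text
clock: 45.8
position: [489.9, 338.8, 46.3]
ee_rot: [-0.55, 0.835, 0.001, 0.002]
contact_force: [-4.9, 10.2, -2.9]
gripper_width: 10.3
grasp_force: 62.1
```

Call:
{"api": "servo_tool", "payload": {"commands": [[[255, 0, 0, 0, 0, 0, -7], [255, 0, 0, 0, 0, 0, -5], [255, 0, 0, 0, 0, 0, -2], [255, 0, 0, 0, 0, 0, 0], [255, 0, 0, 0, 0, 0, 0], [140, 0, 0, 0, 0, 0, 0], [140, 0, 0, 0, 0, 0, 0], [140, 0, 0, 0, 0, 0, 0], [140, 0, 0, 0, 0, 0, 0]]]}}

```text
clock: 46.55
position: [490.3, 335.5, 45.8]
ee_rot: [-0.646, 0.764, -0.0, -0.0]
contact_force: [-0.0, 0.4, 0.3]
gripper_width: 38.9
grasp_force: 0.0
```

Call:
{"api": "servo_tool", "payload": {"commands": [[[140, 0, 0, -0.03, 0, 0, 0], [140, 0, 0, -0.035, 0, 0, 0], [140, 0, 0, -0.035, 0, 0, 0], [140, 0.04, 0, 0, 0, 0, 0], [140, 0.04, 0, 0, 0, 0, 0], [140, 0.04, 0, 0, 0, 0, 0], [140, 0.04, 0, 0, 0, 0, 0], [140, 0.04, 0, 0, 0, 0, 0], [140, 0.04, 0, 0, 0, 0, 0], [140, 0.04, 0, 0, 0, 0, 0]]]}}

```text
clock: 47.38
position: [442.6, 57.8, 145.7]
ee_rot: [-0.646, 0.764, -0.0, 0.0]
contact_force: [0.1, 0.2, -0.5]
gripper_width: 38.2
grasp_force: 0.0
```

```bash
python3 - <<'E'
from h import *
s=arm.read_state();print(s["position"],s["ee_rot"],s["contact_force"])
c=np.array([489.5,335.8])
d=snap("top","n");f=d["frame"].astype(int);m=f.max(2)
p0=proj(d,[[*c,66]])[0];print("axis px z66",p0,"z30",proj(d,[[*c,30]])[0])
r=red(f)
for b,s_,q in blobs(r,3):
    if q[0]<170: print("mark",q,s_[4],[np.degrees(np.arctan2(*(ray(d,[q],[z])[0,:2]-c)[::-1])).round(1) for z in(30,34,38)])
print(f[218:248,140:175].sum(2)//3)
E
```

```text
[442.64404397  57.82935897 145.73825874] [-6.45723337e-01  7.63571423e-01 -2.32610747e-04  5.74077186e-06] [ 0.10758041  0.17573223 -0.494475  ]
axis px z66 [154.39152475 230.82879585] z30 [157.6727905  232.29137873]
mark [143. 230.] 9 [np.float64(79.9), np.float64(80.3), np.float64(80.8)]
[[132 112 106 ... 105 114 130]
 [130 110 105 ... 106 114 130]
 [130 109 106 ... 106 113 130]
 ...
 [110 106 106 ... 110 126 138]
 [111 106 106 ... 110 127 138]
 [110 105 105 ... 110 128 139]]
```

```bash
python3 - <<'E'
from h import *
np.set_printoptions(linewidth=250,threshold=99999)
c=np.array([489.5,335.8])
for d,n in ((snap("top"),"now"),):
    f=d["frame"].astype(int);g=f.sum(2)//3
    print(g[222:243,138:172])
    ys,xs=np.mgrid[220:244,140:172];P=ray(d,np.c_[xs.ravel(),ys.ravel()],np.full(xs.size,66.))[:,:2]-c
    v=g[220:244,140:172].ravel();k=np.hypot(*P.T)<23
    w=np.clip(v-np.percentile(v[k],88),0,None)*k;w=w/w.sum()
    mu=w@P;C=(P-mu).T@((P-mu)*w[:,None]);e,V=np.linalg.eigh(C);print("bright centroid",mu,"axis",np.degrees(np.arctan2(V[1,1],V[0,1]))%180,e)
d=cams.get_image("side");a=proj(d,[[*c,66],[*(c+[3.8,22.7]),66],[*(c-[3.8,22.7]),66]]);print(a)
g=d["frame"].sum(2,dtype=int)//3
x,y=a[0].round().astype(int);print(x,y);print(g[y-10:y+12,x-16:x+17])
E
```

```text
[[166 157 131 110 106 107 105 100  90  84  75  64  66  74  70  65  67  69  67  69  70  68  66  62  55  56  67  67  66  76  82  80  82  96]
 [165 155 130 110 106 106 100  86  74  75  78  68  60  65  71  78  88  91  91  91  90  91  88  78  65  59  57  57  66  79  80  68  71  89]
 [165 155 129 110 107 104  92  76  63  65  69  64  62  72  85  95 102 105 104 104 103 105 103  96  85  73  62  54  59  67  67  65  71  85]
 [165 154 130 109 106  99  86  77  75  73  65  61  72  88  99 104 107 107 106 106 106 107 107 104 101  91  79  62  54  56  67  76  80  82]
 [166 156 130 111 103  89  73  74  86  89  76  72  87 100 105 106 106 106 106 106 106 107 107 106 106 103  94  77  61  59  72  81  77  69]
 [165 156 131 111 100  80  61  65  82  91  85  87  97 102 103 104 104 104 106 105 106 105 105 106 106 106 103  92  72  60  67  70  67  63]
 [165 156 131 110  98  80  68  78  93 101 102 103 102  99  99 100 101 103 105 104 104 104 103 105 105 107 106 100  82  63  55  59  67  71]
 [164 153 127 106  95  85  87 105 123 128 126 125 122 118 114 109 105 104 105 102 101 101 102 105 106 105 104 102  88  67  53  
[... 4276 characters left out ...]
 80  78  86  97 104 110]
 [159 158 152 146 133 117 102  96  97  95  93  88  82  78  79  77  78  77  78  81  82  83  93 105 108 103  92  83  84  93 102 110 120]
 [141 138 133 124 113 101  94  92  90 101 100  95  91  84  82  77  77  79  80  82  86  92  98 102 106 101  98  93 100 108 116 121 127]
 [125 122 119 112 103  93  88  86  92 102 106 107 101  89  82  80  82  82  85  90  93  98  96  98 101 103 107 111 113 116 126 132 137]
 [118 115 111 105 100  93  88  82  86  99 107 107 107 100  91  90  87  89  95  96  96  97  91  90  91 103 115 122 124 128 136 144 151]
 [116 115 111 100  95  93  86  79  80  93 100 105 106 104 102  95  94  98  95  95  95  92  88  84  87 100 117 130 136 142 151 158 156]]
```

```bash
python3 - <<'E'
from h import *
from bench import ticket
d=snap("top");f=d["frame"].astype(int);blue=(f[...,0]>f[...,2]+40)&(f[...,0]>80)
q=[c.round() for b,s,c in blobs(blue,4) if 395<c[0]<470 and 170<c[1]<265];print(q)
if len(q)>=4: print(ticket.job_done())
E
```

```text
[array([420., 200.]), array([444., 200.]), array([422., 233.]), array([446., 232.])]
the job is handed in; nothing more can be done
None
```

The job is handed in, but no verdict came back: by camera, three full tubes are in the case, two short ones in the tray, the cover is home, both studs are locked, and the dial is within about 2° of the red mark.

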